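Face up the braai shelf and log the check

TASK

Put the braai shelf in order: stand every herb shaker upright in the dark wooden tray, and turn each rub tin in its well by the edge of its lid until its label faces squarely out over the plank's red front edge, the tin still sitting flat in its well. Once all of that is in order, log the check on the stroke counter: swing its sprung lever right to its stop and let it spring back. Leave the other things on the worktop where they are.

Things in the scene. Friction and masses are not known exactly. Their poses are not given: they have to be found in the camera images.
- plank: Low pine plank shelf fixed on the worktop, 130 deep (x) x 390 long (y) x 22 thick; its red-striped front edge is its +x side, facing away from the robot. Origin: centre of the underside. Three round wells 95 across, 7 deep (floor 15 above the worktop) at x = 0, y = -130, 0, +130. One may be empty.
- tray: Dark wooden open tray fixed on the worktop, outside 170 x 170 x 25 high, walls and floor 5 thick. Origin: centre of the underside; sides along its x and y.
- counter: Stroke counter fixed on the worktop: steel case on a wood base, 66 x 76 x 50 high. Origin: centre of the underside; the lever's upright pivot is over the origin. A small red stop block is seen on the case top.
- counter_lever (a joint): Sprung lever hinged on the vertical axis through the counter's origin: flat arm (14 wide, 55 to 61 above the worktop) with a black upright thumb post 75 from the pivot. 0 rad = at rest, arm along the counter's -x; grows anticlockwise seen from above (post moves from the -x side to the -y side) up to the stop at 1.2. The spring pushes back with about 1 N at the post at rest, 3.5 N at the stop.
- lever_tip (a point): Centre of the top of the lever's black thumb post: 18 diameter, upright, from 54 to 94 above the worktop.
- tin_red: Loose rub tin with a red lid, steel body 92 diameter x 50 high (too wide to grip), 0.25-0.5 kg, standing in one of the wells with 1.5 play all round, free to turn. Origin: centre of its underside; z up; x points out through the label. Lid lugs at 45, 135, 225, 315 deg from the label, 12 wide, reach 60 from the axis, 34 to 50 above the underside. May be absent.
- tin_red_label (a point): Middle of that tin's label, 46 out from its axis, 25 above its underside. The label is a white panel with a red band on the tin's side; a white tongue on the lid runs from the centre towards it.
- tin_green: Loose rub tin with a green lid, steel body 92 diameter x 50 high (too wide to grip), 0.25-0.5 kg, standing in one of the wells with 1.5 play all round, free to turn. Origin: centre of its underside; z up; x points out through the label. Lid lugs at 45, 135, 225, 315 deg from the label, 12 wide, reach 60 from the axis, 34 to 50 above the underside. May be absent.
- tin_green_label (a point): Middle of that tin's label, 46 out from its axis, 25 above its underside. The label is a white panel with a green band on the tin's side; a white tongue on the lid runs from the centre towards it.
- tin_blue: Loose rub tin with a blue lid, steel body 92 diameter x 50 high (too wide to grip), 0.25-0.5 kg, standing in one of the wells with 1.5 play all round, free to turn. Origin: centre of its underside; z up; x points out through the label. Lid lugs at 45, 135, 225, 315 deg from the label, 12 wide, reach 60 from the axis, 34 to 50 above the underside. May be absent.
- tin_blue_label (a point): Middle of that tin's label, 46 out from its axis, 25 above its underside. The label is a white panel with a blue band on the tin's side; a white tongue on the lid runs from the centre towards it.
- shaker0: Loose white ceramic herb shaker with an orange band and a steel top, plain cylinder 52 diameter x 58 high, 0.15-0.27 kg, weighted at the foot, upright. Origin: centre of its underside. May be absent.
- shaker1: Loose white ceramic herb shaker with a yellow band and a steel top, plain cylinder 52 diameter x 58 high, 0.15-0.27 kg, weighted at the foot, upright. Origin: centre of its underside. May be absent.
- shaker2: Loose white ceramic herb shaker with a green band and a steel top, plain cylinder 52 diameter x 58 high, 0.15-0.27 kg, weighted at the foot, upright. Origin: centre of its underside. May be absent.
- shaker3: Loose white ceramic herb shaker with a blue band and a steel top, plain cylinder 52 diameter x 58 high, 0.15-0.27 kg, weighted at the foot, upright. Origin: centre of its underside. May be absent.
- trivet: Red silicone trivet shaped like an oven mitt, about 190 x 140 x 9, lying flat; leave alone. Origin: on its underside near the middle.
- crock: Blue ceramic crock with steel skewers, 96 diameter, 120 high, skewers to 225; leave alone. Origin: centre of the underside.
- timer: White plastic timer with an orange knob, 70 x 70 x 46; leave alone. Origin: centre of the underside.
- spatula: Spatula lying flat along its x; leave alone. Origin: on its underside near the middle.
- brush: Basting brush lying flat along its x; leave alone. Origin: on its underside near the middle.
- oil: Green oil bottle, 60 diameter x 190 high; leave alone. Origin: centre of the underside.
Mind the look-alikes: they are no part of the job. Leave any purple or turquoise look-alike of the shaker2 alone. What is shaped like the shaker0 but turquoise is not meant.

How it is judged:
By the outcome, as a careful person would: the job done as asked, in the order asked, and still so for the second after the job is handed in, with the robot touching nothing.
Of tin_red, tin_green, tin_blue only 2 to 3 are there at a start; the rules pass over those that are not, and their reading is None.
Of shaker0, shaker1, shaker2, shaker3 only 3 to 4 are there at a start; the rules pass over those that are not, and their reading is None.
At some moment in a run one of shaker0, shaker1, shaker2, shaker3 may be knocked a few centimetres aside while the robot is not near it.
It also fails if it takes over 210 s, if anything falls off the work surface, if the arm or the gripper's body presses on something with over 40 N, if the wrist force passes 120 N, or if a joint passes its speed limit or range.

ROBOT

A 6-joint arm with a two-finger parallel gripper is mounted at the origin on the work surface. World frame = base frame: x ahead of the robot, y to its left, z up, the work surface at z = 0. Lengths are in m, angles in rad, forces in N, time in s.
With the tool pointing down it reaches from about 0.275 to 0.975 m from the base axis. Payload 8.4 kg.
Tool frame: the origin (TCP) lies at the centre of the arm's flange, where the gripper is bolted on; the fingertips stand 190 mm ahead of it and the grasp point (between the pads) lies 171 mm ahead of it; z points along the fingers, y is the line along which they close (so a half turn about z gives the same grasp; the last joint's range is limited). The gripper opens to 92 mm and grips with 3 to 60 N. Pads are 20 mm wide; open, the fingers measure 128 mm over their backs; the gripper's body (75 mm by 189 mm) begins 69 mm behind the grasp point.
Start: joints at [-1.108, 0.353, 1.633, -0, 1.155, -0.002], TCP at [0.28, -0.559, 0.405] pointing down, gripper open.
Joint ranges: [-2.63, 2.63], [-0.92, 2.1], [0.06, 2.66], [-1.3, 4.44], [0, 2.69], [-3.02, 3.02]. Speed limits (rad/s): [2.22, 2.22, 2.79, 3.14, 3.14, 3.14].

INTERFACE

Orientations are given as a rotation vector (axis times angle).
In Python, from workcell import * gives the robot as it stands.
- The arm moves only by the tool play_rows, never from a script. Its argument "motion" is a list that holds one entry, the list of rows, each a list of 5 numbers: the shift along the tool's x, y, z in mm, then the turn about the tool's z in rad, then the opening in per cent of the stroke, from 0 (shut) to 100 (fully open). In form: [[[dx, dy, dz, yaw, fingers], ...]]. A call has 1 to 5 rows; each row is the pose to reach, as a shift and turn from the pose commanded when the call began, along the tool's axes at that moment; what a row does not reach only later rows make up. A row lasts 1/12 s, in which the tool goes at most 41.7 mm and 7.16 degrees, less where a joint would pass 70% of its speed; a pose out of reach is approached as far as the arm can. A call with a gripper value outside its range is refused whole. The fingers move at their own pace and stop on an object; "newtons" is the grip in N (left out, the last holds). Time passes only in rows, so rows that repeat a pose let the fingers close. It gives the time, the measured TCP pose, the force, the opening and the grip force at its end, in the units of the state.
- get_obs(): the state, without advancing time (a new reading comes with each control period).
- camera(name): name is "side" or "top"; returns (picture, depth): 384x512x3 uint8, red, green, blue; 384x512 float32, m along the optical axis (not along the pixel's ray), 0 where there is no reading.
- get_calibration(name): a dict with "camera_matrix" (3x3 intrinsics, pixels), "world_from_camera" (4x4, takes a point from camera to world coordinates). Camera axes: x right, y down, z forward; pixel columns grow to the right and rows downward; lengths in m; the calibration is good to about 2 mm. A picture is of the moment at which its call begins. get_calibration takes no time and is no camera call.
- job_done(): hands the job in; it is judged then, once.
The state is a dict: "time": time; "joints": joint angles; "joint_vel": joint speeds; "effort": joint torques, N m; "tcp_pos": TCP position; "tool_rot": TCP orientation; "ft_force": force on the tool from outside, world axes, zero at the start; "moment": the same for the moment, N m; "grip_width": finger opening in m; "finger_force": force on a finger pad.
Only numpy, scipy, OpenCV 4.12 (cv2) and the standard library are available. Lean on these libraries where they do the work, as an engineer would, in place of code of your own. Each camera call takes 0.05 s, during which the arm holds its last target. There are 200 camera calls.

## Working session

There is one attempt and no reset: what is moved stays moved. The work goes in short steps, Python scripts to look and compute and a tool call to move; the robot and the scene stay as the last step left them, time stands still between calls to the robot, and variables do not carry over. Pictures are saved under pics/ and viewed, at most 14 in all, crops included, and the job is handed in when it is done.

Besides the shell and the picture viewer there is one more tool, called after "Request:" as name([rows], argument=value, ...), one row to a line, values as JSON. play_rows: Moves the arm, as the interface text tells. Its arguments: {"type":"object","properties":{"motion":{"type":"array","items":{"type":"array","items":{"type":"array","items":{"type":"number"}}}},"newtons":{"type":"number"}},"required":["motion"]}

```bash
ls; mkdir -p pics; python3 - <<'E'
from workcell import *
import cv2,numpy as np
for n in ("top","side"):
    p,d=camera(n); np.savez(f"/tmp/{n}0.npz",p=p,d=d); c=get_calibration(n)
    cv2.imwrite(f"pics/{n}0.png",cv2.resize(p[:,:,::-1],(800,600),interpolation=cv2.INTER_CUBIC))
    print(n,np.round(c["camera_matrix"],1).tolist(),np.round(c["world_from_camera"],3).tolist())
o=get_obs(); print({k:np.round(v,3) for k,v in o.items()})
E
```

```text
pics
top [[376.1, 0.0, 251.3], [0.0, 376.1, 193.3], [0.0, 0.0, 1.0]] [[0.026, -0.981, 0.191, 0.378], [-0.999, -0.029, -0.013, 0.058], [0.019, -0.19, -0.982, 1.121], [0.0, 0.0, 0.0, 1.0]]
side [[455.4, 0.0, 251.6], [0.0, 455.4, 181.8], [0.0, 0.0, 1.0]] [[-0.962, -0.179, 0.208, 0.254], [-0.274, 0.563, -0.78, 1.189], [0.022, -0.807, -0.591, 0.931], [0.0, 0.0, 0.0, 1.0]]
{'time': np.float64(0.1), 'joints': array([-1.108,  0.354,  1.634, -0.   ,  1.155, -0.002]), 'joint_vel': array([ 0.001, -0.002, -0.002,  0.001, -0.001, -0.001]), 'effort': array([ 1.0000e-03, -5.9490e+01, -3.3493e+01,  7.0000e-02,  1.8000e-02,
       -0.0000e+00]), 'tcp_pos': array([ 0.28 , -0.559,  0.404]), 'tool_rot': array([-3.056, -0.723,  0.   ]), 'ft_force': array([-0.491, -0.307, -0.436]), 'moment': array([ 0.027, -0.017,  0.003]), 'finger_force': np.float64(0.0), 'grip_width': np.float64(0.092)}
```

View pics/top0.png

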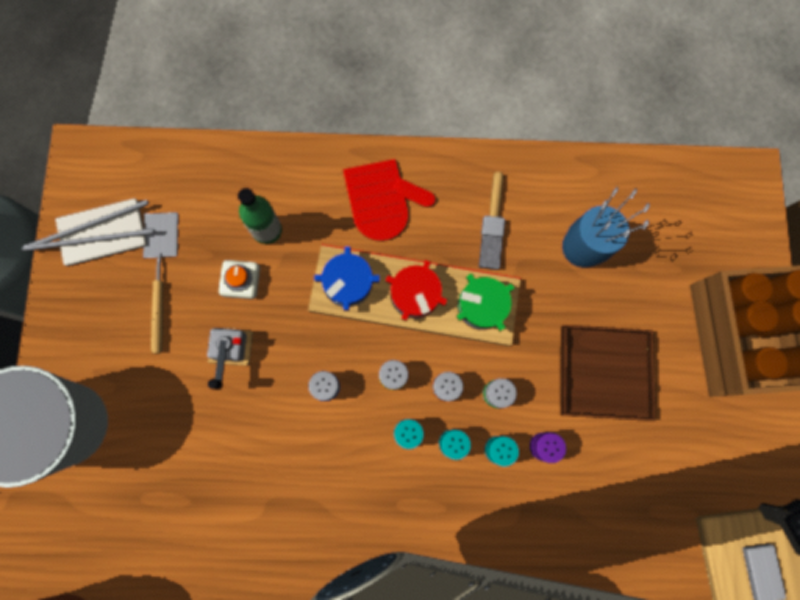

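View pics/side0.png

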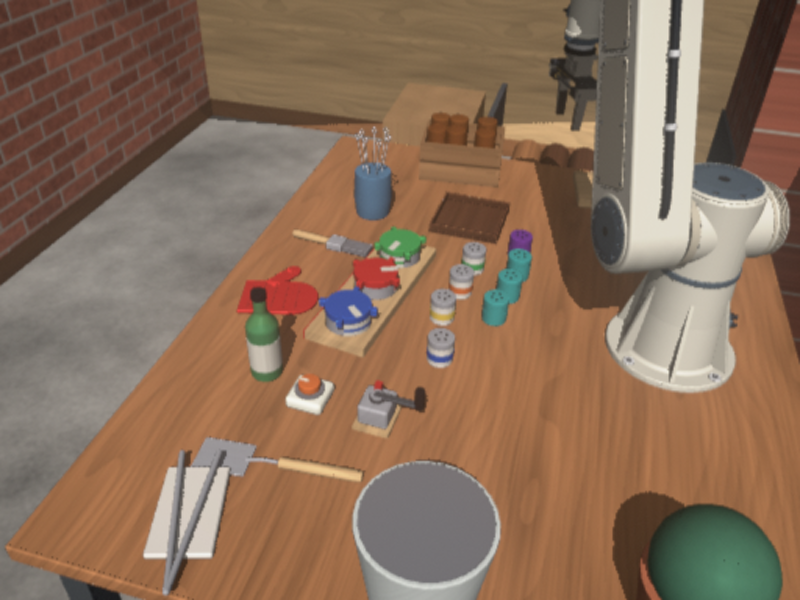

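The pictures show, in the 800×600 top view, four grey-topped shakers at (323,386), (393,375), (448,387) and (501,393), with teal and purple decoys below them. The tins are blue (346,278), red (416,292) and green (487,302). The tray is at (608,372), and the counter is at (226,348) with its post at (215,384). Next I'll turn these into positions with depth.

```bash
cat > h.py <<'E'
from workcell import *
import cv2,numpy as np
np.set_printoptions(suppress=True,precision=4)
def snap(n):
    p,d=camera(n); return p,cloud(n,d)
def cloud(n,d):
    c=get_calibration(n);K=c["camera_matrix"];T=np.array(c["world_from_camera"])
    v,u=np.mgrid[:384,:512]
    P=np.stack([(u-K[0][2])/K[0][0]*d,(v-K[1][2])/K[1][1]*d,d],-1)@T[:3,:3].T+T[:3,3]
    P[d==0]=np.nan; return P
def circ(xy):   # centre of a disc of points (min enclosing circle)
    return cv2.minEnclosingCircle(xy.astype(np.float32)*1000)
def near(P,c,r,z0,z1):
    return (np.hypot(P[...,0]-c[0],P[...,1]-c[1])<r)&(P[...,2]>z0)&(P[...,2]<z1)
def rect(xy):
    return cv2.minAreaRect(xy.astype(np.float32)*1000)
def discs(p,P,cs,r,z0,z1):
    for c in cs:
        m=near(P,c,r,z0,z1); q=P[m]
        if len(q)<5: print("none",c); continue
        print(np.round(c,3),len(q),"mean",q.mean(0)*1e3,"zmed",np.median(q[:,2])*1e3,"circ",np.round(circ(q[:,:2]),1).tolist() if 0 else [np.round(x,1) for x in circ(q[:,:2])])
E
python3 - <<'E'
from h import *
t=np.load("/tmp/top0.npz");P=cloud("top",t["d"]);p=t["p"]
s=np.load("/tmp/side0.npz");Q=cloud("side",s["d"]);ps=s["p"]
g=lambda u,v:P[int(v/1.5625),int(u/1.5625)]
print("table z",np.nanmedian(P[250:290,100:180,2]),np.nanmedian(Q[200:300,300:400,2]) )
for n,(u,v) in dict(b=(323,386),y=(393,375),o=(448,387),g=(501,393)).items():
    c=g(u,v)[:2]; print(n,g(u,v)); discs(p,P,[c],.05,.05,.068); discs(ps,Q,[c],.05,.05,.068)
for n,(u,v) in dict(blue=(346,278),red=(416,292),green=(487,302)).items():
    c=g(u,v)[:2]; print(n,g(u,v)); discs(p,P,[c],.075,.055,.08); discs(ps,Q,[c],.075,.055,.08)
for n,(u,v,r,z0,z1) in dict(tray=(608,372,.13,.014,.04),plank=(416,320,.22,.017,.027)).items():
    c=g(u,v)[:2]; 
    for A in (P,Q):
        q=A[near(A,c,r,z0,z1)]; print(n,len(q),q.mean(0)*1e3,rect(q[:,:2]))
c=g(226,348)[:2]
for A in (P,Q):
    for z0,z1 in((.043,.053),(.053,.065),(.085,.1)):
        q=A[near(A,c,.12,z0,z1)]; print("counter",z0,len(q),q.mean(0)*1e3,rect(q[:,:2]) if len(q)>3 else "")
for n,(u,v) in dict(t1=(409,433),t2=(455,444),t3=(503,451),pu=(549,447),oil=(263,225),timer=(238,278),crock=(595,240)).items(): print(n,g(u,v))
E
```

```text
table z 0.0006363739467314389 0.0002424880693615572
b [0.4274 0.1659 0.0591]
[0.427 0.166] 279 mean [428.4772 163.8111  58.5743] zmed 58.64361465836399 circ [array([428.9, 164.2]), np.float64(26.2)]
[0.427 0.166] 186 mean [430.5336 172.5793  57.4936] zmed 57.946687758066886 circ [array([430.7, 169.6]), np.float64(27.9)]
y [0.4504 0.0407 0.059 ]
[0.45  0.041] 269 mean [451.8637  38.993   58.6101] zmed 58.60742883552583 circ [array([452.3,  39.2]), np.float64(26.2)]
[0.45  0.041] 152 mean [454.1441  46.6512  57.4178] zmed 57.908814714349774 circ [array([455.9,  43.5]), np.float64(28.7)]
o [ 0.4336 -0.0582  0.0573]
[ 0.434 -0.058] 273 mean [433.664  -59.5566  58.5816] zmed 58.629877968882084 circ [array([434.1, -60.1]), np.float64(26.2)]
[ 0.434 -0.058] 139 mean [436.5992 -51.9566  57.1928] zmed 57.62602990373833 circ [array([435.1, -55.5]), np.float64(29.3)]
g [ 0.4249 -0.153   0.0619]
[ 0.425 -0.153] 279 mean [ 424.5587 -155.724    58.6349] zmed 58.9007938309074 circ [array([ 424.7, -156.5]), np.float64(26.1)]
[ 0.425 -0.153] 119 mean [ 428.0223 -147.8233   57.1811] zmed 57.6744600896
[... 1843 characters left out ...]
993057250977, 16.225444793701172), 4.289404392242432)
counter 0.043 234 [502.9136 360.3334  48.5914] ((517.3917846679688, 352.9532470703125), (188.88491821289062, 60.76467514038086), 0.27324923872947693)
counter 0.053 209 [478.1841 352.595   59.6428] ((470.2084045410156, 358.255126953125), (57.96571731567383, 100.45437622070312), 74.7636489868164)
counter 0.085 36 [426.7007 357.8733  92.2464] ((426.39215087890625, 356.90167236328125), (17.053878784179688, 14.485086441040039), 48.78355026245117)
t1 [0.3495 0.0104 0.0576]
t2 [ 0.3329 -0.0726  0.0597]
t3 [ 0.3243 -0.1551  0.0607]
pu [ 0.3315 -0.2397  0.0549]
oil [0.7062 0.2799 0.1143]
timer [0.6262 0.3345 0.0469]
crock [ 0.698  -0.3123  0.1181]
```

```bash
cat >> h.py <<'E'
from scipy.optimize import minimize
G={'blue':(627,129),'red':(607,2),'green':(589,-126)}
def tins(P,p,show=True):
    R={}
    hsv=cv2.cvtColor(p,cv2.COLOR_RGB2HSV)
    for n,c0 in G.items():
        c0=np.array(c0)/1e3
        m=near(P,c0,.075,.060,.072); q=P[m][:,:2]; h=hsv[m]
        def cost(x): # points inside lid disc r46 plus four lugs: maximise fit of template
            d=q-x[:2]; r=np.hypot(*d.T); a=np.arctan2(d[:,1],d[:,0])-x[2]-np.pi/4
            k=np.round(a/(np.pi/2)); a=a-k*np.pi/2
            tx,ty=r*np.cos(a),r*np.sin(a)
            lug=np.hypot(np.maximum(tx-.060,0),np.maximum(abs(ty)-.006,0))
            out=np.minimum(np.maximum(r-.046,0),lug)
            return (np.minimum(out,.01)**2).sum()*1e6
        w=(h[:,1]<90)&(h[:,2]>140); wq=q[w]; 
        d=wq-c0; d=d[np.hypot(*d.T)<.045]; yaw0=np.arctan2(*d.mean(0)[::-1])
        best=min((minimize(cost,[*c0,yaw0+o],method='Nelder-Mead',options=dict(initial_simplex=[[*c0,yaw0+o],[c0[0]+.004,c0[1],yaw0+o],[c0[0],c0[1]+.004,yaw0+o],[*c0,yaw0+o+.1]])) for o in(-.2,0,.2)),key=lambda s:s.fun)
        d=wq-best.x[:2]; d=d[np.hypot(*d.T)<.045]; t=np.arctan2(*d.mean(0)[::-1])
        R[n]=best.x
        if show: print(n,"c",best.x[:2]*1e3,"yaw lugs",np.degrees(best.x[2]),"tongue",np.degrees(t),len(d),"cost",best.fun/len(q),len(q))
    return R
E
python3 - <<'E'
from h import *
for n in("top","side"):
    t=np.load(f"/tmp/{n}0.npz");P=cloud(n,t["d"]);p=t["p"]
    R=tins(P,p); a,b=R['green'],R['blue']; d=b[:2]-a[:2]; print(n,"plank yaw",np.degrees(np.arctan2(-d[0],d[1])),np.hypot(*d))
    # plank yaw by top-face points
    m=near(P,(.607,.002),.215,.018,.0262); hs=cv2.cvtColor(p,cv2.COLOR_RGB2HSV)
    y=np.radians(-8.2); D=P[...,:2]-[.607,.002]; lx=D@[np.cos(y),np.sin(y)]; ly=D@[-np.sin(y),np.cos(y)]
    m&=(abs(lx)<.085)&(abs(ly)<.205); print(rect(P[m][:,:2]))
    m=near(P,(.5,.346),.05,.045,.053); print("case",m.sum(),P[m].mean(0),rect(P[m][:,:2]))
    m=near(P,(.47,.346),.1,.056,.064)
    q=P[m][:,:2]; hs_=hs[m]; dk=hs_[:,2]<110; print("lever",rect(q[dk]),dk.sum(), rect(q[~dk]))
    m=near(P,(.425,.351),.03,.09,.098); print("post",m.sum(),P[m].mean(0))
    print("tray floor",np.nanmedian(P[near(P,(.472,-.365),.05,-.01,.03)][:,2]))
E
```

```text
blue c [626.0614 129.5493] yaw lugs 135.6329886976438 tongue 132.4393612875847 60 cost 0.6886849236897167 909
red c [607.7579   1.5531] yaw lugs -155.55016805745367 tongue -155.08300905169332 52 cost 0.6817878002440235 913
green c [ 589.471  -127.2796] yaw lugs 76.91364139270281 tongue 75.64941002767219 63 cost 0.4725624511563747 915
top plank yaw -8.108376133748086 0.25942231189679105
((616.929443359375, -0.02423095703125), (390.1254577636719, 148.67274475097656), 81.87635040283203)
case 235 [0.5001 0.3475 0.0496] ((500.01123046875, 347.94586181640625), (60.0094108581543, 56.20060348510742), 86.68257141113281)
lever ((467.397705078125, 347.0789794921875), (34.782344818115234, 82.9207992553711), 71.6163101196289) 124 ((469.5458679199219, 351.16766357421875), (41.270225524902344, 97.33794403076172), 70.6589584350586)
post 34 [0.4249 0.3514 0.0939]
tray floor 0.005499287600389646
blue c [628.8922 134.3269] yaw lugs 135.25634141072888 tongue 137.78591818490145 45 cost 1.772262433521889 541
red c [610.6944   6.2856] yaw lugs -156.24232565208288 tongue -153.449262695736 22 cost 0.4258706518329406 433
green c [ 592.9407 -121.999 ] yaw lugs 77.46354397198337 tongue 78.78106537558679 37 cost 0.26804610418493136 368
side plank yaw -7.984057193705074 0.25883486411264267
((616.5768432617188, 4.2792205810546875), (395.07940673828125, 146.69593811035156), 82.57884216308594)
case 212 [0.5029 0.3596 0.049 ] ((502.33477783203125, 352.7123718261719), (60.84339141845703, 54.82518768310547), 89.4236068725586)
lever ((461.99151611328125, 355.1717834472656), (87.70169830322266, 19.163524627685547), 1.7053359746932983) 115 ((483.1511535644531, 351.8232116699219), (39.711700439453125, 78.8813247680664), 64.94034576416016)
post 29 [0.4269 0.3576 0.0934]
tray floor 0.005600231871854766
```

```bash
cat >> h.py <<'E'
from scipy.spatial.transform import Rotation as Ro
def now():
    o=get_obs(); R=Ro.from_rotvec(o["tool_rot"]).as_matrix(); p=o["tcp_pos"]
    g=p+R[:,2]*.171; psi=np.arctan2(R[1,1],R[0,1])
    return o,p,R,g,psi
def goto(wps,psi0=None):
    """wps: list of (x,y,z grasp point mm, psi deg); prints the moves of each leg, tool axes at its start; leg rows n"""
    o,p,R,g,psi=now(); g=g*1e3
    print("t",o["time"],"grasp",g.round(1),"psi",np.degrees(psi).round(1),"w",o["grip_width"],"F",o["ft_force"].round(1),"j",o["joints"].round(2))
    for x,y,z,ps in wps:
        dpsi=(np.radians(ps)-psi+np.pi)%(2*np.pi)-np.pi
        d=np.array([x,y,z])-g; yx=np.array([-np.sin(psi),np.cos(psi)])  # tool x is psi+90deg
        ty=np.array([np.cos(psi),np.sin(psi)])
        L=np.linalg.norm(d); n=max(int(np.ceil(L/40)),int(np.ceil(abs(dpsi)/.12)),1)
        print(f"  to {x,y,z,ps}: dx {d[:2]@yx:.1f} dy {d[:2]@ty:.1f} dz {-d[2]:.1f} yaw {-dpsi:.3f} rows {n} step {(d[:2]@yx)/n:.1f},{(d[:2]@ty)/n:.1f},{-d[2]/n:.1f},{-dpsi/n:.3f}")
        g=np.array([x,y,z],float); psi=np.radians(ps)
E
python3 -c "
from h import *
goto([(330,-420,200,-45),(426,-155,130,-45),(426,-155,44,-45)])"
```

```text
t 0.1 grasp [ 280.  -558.3  233. ] psi -63.4 w 0.0917573476468469 F [-0.5 -0.3 -0.4] j [-1.11  0.35  1.63 -0.    1.16 -0.  ]
  to (330, -420, 200, -45): dx 106.7 dy -101.2 dz 33.0 yaw -0.321 rows 4 step 26.7,-25.3,8.3,-0.080
  to (426, -155, 130, -45): dx 255.3 dy -119.5 dz 70.0 yaw -0.000 rows 8 step 31.9,-14.9,8.8,-0.000
  to (426, -155, 44, -45): dx 0.0 dy 0.0 dz 86.0 yaw -0.000 rows 3 step 0.0,0.0,28.7,-0.000
```

Request:
play_rows([
  [[27, -25, 8, -0.08, 85], [53, -51, 17, -0.16, 80], [80, -76, 25, -0.24, 80], [107, -101, 33, -0.321, 80], [107, -101, 33, -0.321, 80]],
], newtons=15)

```text
time: 0.52
tcp_pos: [0.331, -0.4152, 0.3696]
tool_rot: [-2.893, -1.211, 0.0]
ft_force: [-0.4, -1.1, -0.9]
grip_width: 0.0734
finger_force: 0.0
```

Request:
play_rows([
  [[32, -15, 9, 0, 80], [64, -30, 18, 0, 80], [96, -45, 26, 0, 80], [128, -60, 35, 0, 80]],
])

```text
time: 0.85
tcp_pos: [0.3787, -0.2862, 0.3364]
tool_rot: [2.903, 1.201, 0.0]
ft_force: [-0.1, -0.9, -0.7]
grip_width: 0.0736
finger_force: 0.0
```

Request:
play_rows([
  [[32, -15, 9, 0, 80], [64, -30, 18, 0, 80], [96, -45, 26, 0, 80], [127, -59.5, 35, 0, 80], [127, -59.5, 35, 0, 80]],
])

```text
time: 1.27
tcp_pos: [0.4269, -0.1515, 0.3003]
tool_rot: [-2.898, -1.206, 0.001]
ft_force: [-0.1, 0.3, 0.4]
grip_width: 0.0733
finger_force: 0.0
```

```bash
cat >> h.py <<'E'
S={'b':(429,166),'y':(453,41),'o':(435,-58),'g':(426,-155)}
def shakers(names='byog',S=S):
    for cam in("top","side"):
        p,P=snap(cam)
        for n in names:
            m=near(P,np.array(S[n])/1e3,.05,.052,.064); q=P[m]
            print(cam,n,m.sum(), (np.round(circ(q[:,:2])[0],1),round(circ(q[:,:2])[1],1)) if m.sum()>20 else "")
E
python3 -c "
from h import *
shakers()
goto([(426,-155,44,-45)])"
```

```text
top b 272 (array([428.7, 164.1]), 26.1)
top y 267 (array([452.2,  39.1]), 26.1)
top o 269 (array([434., -60.]), 26.1)
top g 53 (array([ 437.3, -146.4]), 18.4)
side b 174 (array([431. , 169.4]), 28.2)
side y 147 (array([455.6,  44.3]), 27.9)
side o 125 (array([435.9, -56.1]), 29.6)
side g 112 (array([ 428.5, -149.9]), 27.1)
t 1.3667 grasp [ 426.3 -154.6  130.3] psi -44.8 w 0.07358222606162013 F [ 0.1 -0.3  0.4] j [-0.35  0.23  2.08 -0.    0.83  0.43]
  to (426, -155, 44, -45): dx -0.5 dy 0.1 dz 86.3 yaw 0.003 rows 3 step -0.2,0.0,28.8,0.001
```

Request:
play_rows([
  [[0, 0, 29, 0, 80], [0, 0, 58, 0, 80], [0, 0, 80, 0, 80], [0, 0, 86, 0, 80], [0, 0, 86, 0, 20]],
], newtons=15)

```text
time: 1.78
tcp_pos: [0.4255, -0.1565, 0.2146]
tool_rot: [-2.901, -1.2, 0.004]
ft_force: [0.2, 0.1, 0.2]
grip_width: 0.0686
finger_force: 0.0
```

Request:
play_rows([
  [[0, 0, 0, 0, 20], [0, 0, 0, 0, 20], [0, 0, 0, 0, 20], [0, 0, 0, 0, 20], [0, 0, 0, 0, 20]],
])

```text
time: 2.2
tcp_pos: [0.4268, -0.156, 0.2169]
tool_rot: [2.9, 1.202, 0.002]
ft_force: [-2.6, -2.4, 7.7]
grip_width: 0.0514
finger_force: 15.0
```

Request:
play_rows([
  [[0, 0, -10, 0, 20], [0, 0, -40, 0, 20], [0, 0, -76, 0, 20], [0, 0, -76, 0, 20]],
])

```text
time: 2.53
tcp_pos: [0.428, -0.1562, 0.2975]
tool_rot: [2.897, 1.201, 0.01]
ft_force: [1.7, -1.1, -1.6]
grip_width: 0.0518
finger_force: 15.0
```

```bash
python3 -c "
from h import *
goto([(509,-400,130,-45),(509,-400,53,-45)])"
```

```text
t 2.5333 grasp [ 429.4 -156.6  126.5] psi -45.0 w 0.05180156163531998 F [ 1.7 -1.1 -1.6] j [-0.35  0.24  2.09  0.    0.81  0.43]
  to (509, -400, 130, -45): dx -115.9 dy 228.4 dz -3.5 yaw 0.000 rows 7 step -16.6,32.6,-0.5,0.000
  to (509, -400, 53, -45): dx 0.0 dy 0.0 dz 77.0 yaw -0.000 rows 2 step 0.0,0.0,38.5,-0.000
```

Request:
play_rows([
  [[-15, 28, -1, 0, 20], [-30, 58, -2, 0, 20], [-44, 88, -3, 0, 20], [-58, 114, -3, 0, 20]],
])

```text
time: 2.87
tcp_pos: [0.4665, -0.2787, 0.2956]
tool_rot: [2.901, 1.203, 0.002]
ft_force: [0.1, 0.1, -1.2]
grip_width: 0.0513
finger_force: 15.0
```

Request:
play_rows([
  [[-15, 29, 0, 0, 20], [-30, 58, 0, 0, 20], [-45, 86, 0, 0, 20], [-58, 114, 0, 0, 20], [-58, 114, 0, 0, 20]],
])

```text
time: 3.28
tcp_pos: [0.5069, -0.4032, 0.2954]
tool_rot: [2.899, 1.198, 0.002]
ft_force: [-0.2, 0.3, -1.5]
grip_width: 0.0519
finger_force: 15.0
```

Request:
play_rows([
  [[0, 0, 30, 0, 20], [0, 0, 55, 0, 20], [0, 0, 70, 0, 20], [0, 0, 73, 0, 20], [0, 0, 73, 0, 20]],
])

```text
time: 3.7
tcp_pos: [0.505, -0.3981, 0.2211]
tool_rot: [-2.9, -1.202, 0.002]
ft_force: [0.2, -0.9, -2.3]
grip_width: 0.052
finger_force: 15.0
```

```bash
python3 -c "
from h import *
goto([(509,-400,52,-45)])"
```

```text
t 3.7 grasp [ 504.7 -397.9   50.1] psi -45.0 w 0.05196409956814397 F [ 0.2 -0.9 -2.3] j [-0.67  0.59  1.72  0.    0.84  0.11]
  to (509, -400, 52, -45): dx 1.5 dy 4.5 dz -1.9 yaw 0.001 rows 1 step 1.5,4.5,-1.9,0.001
```

Request:
play_rows([
  [[0, 0, 1, 0, 40], [0, 0, 1, 0, 68], [0, 0, 1, 0, 68], [0, 0, 1, 0, 68], [0, 0, 1, 0, 68]],
])

```text
time: 4.12
tcp_pos: [0.5057, -0.3989, 0.2212]
tool_rot: [2.902, 1.203, 0.001]
ft_force: [0.4, -0.8, 0.0]
grip_width: 0.0623
finger_force: 0.0
```

Request:
play_rows([
  [[0, 0, -15, 0, 68], [0, 0, -50, 0, 68], [0, 0, -80, 0, 68], [0, 0, -80, 0, 68]],
])

```text
time: 4.45
tcp_pos: [0.5072, -0.4001, 0.3069]
tool_rot: [2.895, 1.2, 0.007]
ft_force: [-0.3, -1.0, 1.0]
grip_width: 0.0624
finger_force: 0.0
```

```bash
python3 -c "
from h import *
shakers('byo'); shakers('g',{'g':(508,-399)})
goto([(435,-58,130,-45),(435,-58,44,-45)])"
```

```text
top b 274 (array([428.9, 164.3]), 26.2)
top y 267 (array([452.1,  39. ]), 26.0)
top o 274 (array([433.9, -59.9]), 26.0)
side b 174 (array([431.4, 168.1]), 27.5)
side y 143 (array([452.9,  44.6]), 29.5)
side o 130 (array([434.9, -56.4]), 29.5)
top g 101 (array([ 505.2, -396.4]), 25.0)
side g 73 (array([ 508.3, -394.4]), 28.5)
t 4.65 grasp [ 505.  -398.4  129. ] psi -45.0 w 0.062444410297540755 F [-0.2 -0.2 -0.3] j [-0.67  0.49  1.68 -0.    0.98  0.11]
  to (435, -58, 130, -45): dx 191.3 dy -290.1 dz -1.0 yaw 0.000 rows 9 step 21.3,-32.2,-0.1,0.000
  to (435, -58, 44, -45): dx 0.0 dy 0.0 dz 86.0 yaw -0.000 rows 3 step 0.0,0.0,28.7,-0.000
```

Request:
play_rows([
  [[19, -29, 0, 0, 80], [38, -58, 0, 0, 80], [57, -87, 0, 0, 80], [76, -116, 0, 0, 80], [95, -145, 0, 0, 80]],
])

```text
time: 5.07
tcp_pos: [0.4689, -0.2275, 0.2992]
tool_rot: [-2.901, -1.201, 0.003]
ft_force: [1.8, -0.2, -0.0]
grip_width: 0.0733
finger_force: 0.0
```

Request:
play_rows([
  [[19, -29, 0, 0, 80], [38, -58, 0, 0, 80], [57, -87, 0, 0, 80], [76, -116, 0, 0, 80], [96, -145, 0, 0, 80]],
])

```text
time: 5.48
tcp_pos: [0.4341, -0.0573, 0.2996]
tool_rot: [-2.901, -1.202, 0.003]
ft_force: [0.8, 0.4, -0.1]
grip_width: 0.0734
finger_force: 0.0
```

Request:
play_rows([
  [[0, 0, 10, 0, 80], [0, 0, 40, 0, 80], [0, 0, 70, 0, 80], [0, 0, 86, 0, 80], [0, 0, 86, 0, 80]],
])

```text
time: 5.9
tcp_pos: [0.4334, -0.0586, 0.211]
tool_rot: [-2.899, -1.202, 0.01]
ft_force: [-0.2, 0.0, 0.2]
grip_width: 0.0732
finger_force: 0.0
```

Request:
play_rows([
  [[0, 0, 0, 0, 20], [0, 0, 0, 0, 20], [0, 0, 0, 0, 20], [0, 0, 0, 0, 20], [0, 0, 0, 0, 20]],
])

```text
time: 6.32
tcp_pos: [0.4358, -0.0589, 0.2156]
tool_rot: [2.901, 1.202, 0.003]
ft_force: [-1.1, -1.2, 3.1]
grip_width: 0.0518
finger_force: 15.0
```

Request:
play_rows([
  [[0, 0, -10, 0, 20], [0, 0, -40, 0, 20], [0, 0, -76, 0, 20], [0, 0, -86, 0, 20], [0, 0, -86, 0, 20]],
])

```text
time: 6.73
tcp_pos: [0.4364, -0.0589, 0.3038]
tool_rot: [2.899, 1.202, 0.009]
ft_force: [0.9, -0.8, -1.5]
grip_width: 0.0516
finger_force: 15.0
```

```bash
python3 -c "
from h import *
shakers('by')
goto([(435,-400,130,-45),(435,-400,53,-45)])"
```

```text
top b 273 (array([428.9, 164.7]), 26.3)
top y 269 (array([452.2,  39.2]), 26.2)
side b 173 (array([431.5, 168.1]), 27.0)
side y 148 (array([456.1,  44.2]), 27.4)
t 6.8333 grasp [435.2 -58.7 129.7] psi -45.0 w 0.05218138495943351 F [ 0.1  0.1 -2. ] j [-0.14  0.21  2.11  0.    0.82  0.65]
  to (435, -400, 130, -45): dx -241.6 dy 241.1 dz -0.3 yaw 0.000 rows 9 step -26.8,26.8,-0.0,0.000
  to (435, -400, 53, -45): dx 0.0 dy 0.0 dz 77.0 yaw -0.000 rows 2 step 0.0,0.0,38.5,-0.000
```

Request:
play_rows([
  [[-24, 24, 0, 0, 20], [-48, 48, 0, 0, 20], [-72, 72, 0, 0, 20], [-96, 96, 0, 0, 20], [-121, 120, 0, 0, 20]],
])

```text
time: 7.25
tcp_pos: [0.4338, -0.2303, 0.2986]
tool_rot: [-2.9, -1.202, 0.003]
ft_force: [1.2, 0.0, -2.1]
grip_width: 0.0517
finger_force: 15.0
```

Request:
play_rows([
  [[-24, 24, 0, 0, 20], [-48, 48, 0, 0, 20], [-72, 72, 0, 0, 20], [-96, 96, 0, 0, 20], [-121, 121, 0, 0, 20]],
])

```text
time: 7.67
tcp_pos: [0.4339, -0.4013, 0.298]
tool_rot: [-2.899, -1.201, 0.002]
ft_force: [1.1, 0.5, -1.8]
grip_width: 0.0516
finger_force: 15.0
```

Request:
play_rows([
  [[0, 0, 10, 0, 20], [0, 0, 40, 0, 20], [0, 0, 65, 0, 20], [0, 0, 78, 0, 20], [0, 0, 78, 0, 20]],
])

```text
time: 8.08
tcp_pos: [0.4336, -0.3991, 0.2185]
tool_rot: [-2.897, -1.201, 0.004]
ft_force: [-0.4, 0.5, -1.5]
grip_width: 0.0516
finger_force: 15.0
```

Request:
play_rows([
  [[0, 0, 0, 0, 40], [0, 0, 0, 0, 68], [0, 0, 0, 0, 68], [0, 0, 0, 0, 68], [0, 0, 0, 0, 68]],
])

```text
time: 8.5
tcp_pos: [0.4351, -0.4004, 0.2236]
tool_rot: [2.901, 1.202, 0.001]
ft_force: [-0.3, -0.5, -0.5]
grip_width: 0.0623
finger_force: 0.0
```

Request:
play_rows([
  [[0, 0, -15, 0, 68], [0, 0, -50, 0, 68], [0, 0, -78, 0, 68], [0, 0, -78, 0, 68]],
])

```text
time: 8.83
tcp_pos: [0.4363, -0.4015, 0.3066]
tool_rot: [2.895, 1.2, 0.006]
ft_force: [0.7, -1.2, -0.1]
grip_width: 0.0623
finger_force: 0.0
```

```bash
python3 -c "
from h import *
shakers('by'); shakers('go',{'g':(506,-398),'o':(435,-400)})
goto([(454,41,130,-45),(454,41,44,-45)])"
```

```text
top b 275 (array([428.8, 164.4]), 26.2)
top y 268 (array([452.4,  39.1]), 26.2)
side b 174 (array([431.8, 167.7]), 28.3)
side y 145 (array([452.6,  45. ]), 28.2)
top g 167 (array([ 492.3, -399.1]), 36.6)
top o 138 (array([ 447. , -396.3]), 38.5)
side g 68 (array([ 495.7, -401. ]), 39.1)
side o 71 (array([ 446.8, -394.1]), 36.3)
t 9.0333 grasp [ 434.4 -399.9  129.1] psi -45.0 w 0.06276693987926822 F [-0.5 -0.7 -0.6] j [-0.75  0.42  1.8  -0.    0.93  0.04]
  to (454, 41, 130, -45): dx 325.7 dy -297.7 dz -0.9 yaw 0.000 rows 12 step 27.1,-24.8,-0.1,0.000
  to (454, 41, 44, -45): dx 0.0 dy 0.0 dz 86.0 yaw -0.000 rows 3 step 0.0,0.0,28.7,-0.000
```

Request:
play_rows([
  [[22, -20, 0, 0, 80], [44, -40, 0, 0, 80], [66, -60, 0, 0, 80], [88, -80, 0, 0, 80], [110, -100, 0, 0, 80]],
])

```text
time: 9.45
tcp_pos: [0.4411, -0.2502, 0.2992]
tool_rot: [-2.901, -1.201, 0.002]
ft_force: [-0.2, -0.8, 0.5]
grip_width: 0.0735
finger_force: 0.0
```

Request:
play_rows([
  [[22, -20, 0, 0, 80], [44, -40, 0, 0, 80], [66, -60, 0, 0, 80], [88, -80, 0, 0, 80], [110, -100, 0, 0, 80]],
])

```text
time: 9.87
tcp_pos: [0.4481, -0.1018, 0.2995]
tool_rot: [-2.901, -1.202, 0.003]
ft_force: [0.5, -0.3, -0.2]
grip_width: 0.0736
finger_force: 0.0
```

Request:
play_rows([
  [[22, -20, 0, 0, 80], [44, -40, 0, 0, 80], [66, -60, 0, 0, 80], [88, -80, 0, 0, 80], [106, -98, 0, 0, 80]],
])

```text
time: 10.28
tcp_pos: [0.4539, 0.0427, 0.2995]
tool_rot: [-2.901, -1.203, 0.003]
ft_force: [0.6, 0.4, -0.4]
grip_width: 0.0732
finger_force: 0.0
```

Request:
play_rows([
  [[0, 0, 10, 0, 80], [0, 0, 40, 0, 80], [0, 0, 70, 0, 80], [0, 0, 86, 0, 80], [0, 0, 86, 0, 80]],
])

```text
time: 10.7
tcp_pos: [0.4522, 0.0404, 0.2108]
tool_rot: [-2.9, -1.202, 0.012]
ft_force: [-1.6, -0.3, 0.1]
grip_width: 0.0732
finger_force: 0.0
```

Request:
play_rows([
  [[0, 0, 0, 0, 20], [0, 0, 0, 0, 20], [0, 0, 0, 0, 20], [0, 0, 0, 0, 20], [0, 0, 0, 0, 20]],
])

```text
time: 11.12
tcp_pos: [0.4549, 0.0409, 0.2156]
tool_rot: [2.902, 1.203, 0.003]
ft_force: [0.6, -1.4, 3.0]
grip_width: 0.0515
finger_force: 15.0
```

Request:
play_rows([
  [[0, 0, -10, 0, 20], [0, 0, -40, 0, 20], [0, 0, -76, 0, 20], [0, 0, -86, 0, 20], [0, 0, -86, 0, 20]],
])

```text
time: 11.53
tcp_pos: [0.4555, 0.0411, 0.3039]
tool_rot: [2.9, 1.202, 0.01]
ft_force: [-0.0, 0.4, -2.2]
grip_width: 0.0519
finger_force: 15.0
```

```bash
python3 -c "
from h import *
shakers('b')
goto([(510,-326,130,-45)])"
```

```text
top b 273 (array([428.8, 164.3]), 26.1)
side b 175 (array([429.3, 170.1]), 28.5)
t 11.6333 grasp [454.2  41.  129.7] psi -45.0 w 0.05171298991747517 F [-0.2 -0.2 -1.9] j [0.09 0.23 2.08 0.   0.83 0.87]
  to (510, -326, 130, -45): dx -220.2 dy 298.8 dz -0.3 yaw 0.000 rows 10 step -22.0,29.9,-0.0,0.000
```

Request:
play_rows([
  [[-22, 30, 0, 0, 20], [-44, 60, 0, 0, 20], [-66, 90, 0, 0, 20], [-88, 120, 0, 0, 20], [-110, 150, 0, 0, 20]],
])

```text
time: 12.05
tcp_pos: [0.482, -0.1443, 0.2986]
tool_rot: [-2.9, -1.203, 0.004]
ft_force: [0.3, 0.8, -2.8]
grip_width: 0.0517
finger_force: 15.0
```

Request:
play_rows([
  [[-22, 30, 0, 0, 20], [-44, 60, 0, 0, 20], [-66, 90, 0, 0, 20], [-88, 120, 0, 0, 20], [-110, 149, 0, 0, 20]],
])

```text
time: 12.47
tcp_pos: [0.5097, -0.3276, 0.2981]
tool_rot: [-2.9, -1.201, 0.003]
ft_force: [-0.0, 0.1, -1.8]
grip_width: 0.0514
finger_force: 15.0
```

Request:
play_rows([
  [[0, 0, 10, 0, 20], [0, 0, 40, 0, 20], [0, 0, 65, 0, 20], [0, 0, 78, 0, 20], [0, 0, 78, 0, 20]],
])

```text
time: 12.88
tcp_pos: [0.509, -0.325, 0.2184]
tool_rot: [-2.897, -1.201, 0.006]
ft_force: [0.3, -0.4, -1.7]
grip_width: 0.0518
finger_force: 15.0
```

Request:
play_rows([
  [[0, 0, 0, 0, 40], [0, 0, 0, 0, 68], [0, 0, 0, 0, 68], [0, 0, 0, 0, 68], [0, 0, 0, 0, 68]],
])

```text
time: 13.3
tcp_pos: [0.5107, -0.3261, 0.2236]
tool_rot: [2.901, 1.203, 0.001]
ft_force: [-0.5, 0.1, -0.1]
grip_width: 0.0627
finger_force: 0.0
```

Request:
play_rows([
  [[0, 0, -15, 0, 68], [0, 0, -50, 0, 68], [0, 0, -78, 0, 68], [0, 0, -78, 0, 68]],
])

```text
time: 13.63
tcp_pos: [0.5121, -0.327, 0.3067]
tool_rot: [2.895, 1.2, 0.008]
ft_force: [0.5, -1.1, 0.4]
grip_width: 0.0624
finger_force: 0.0
```

```bash
python3 -c "
from h import *
shakers('b')
goto([(430,166,130,-45)])"
```

```text
top b 275 (array([429. , 164.3]), 26.3)
side b 174 (array([430., 169.]), 28.2)
t 13.7333 grasp [ 511.3 -326.5  131.3] psi -45.0 w 0.06267323397134936 F [ 0.1  0.2 -0.6] j [-0.57  0.44  1.76 -0.    0.94  0.21]
  to (430, 166, 130, -45): dx 290.9 dy -405.6 dz 1.3 yaw 0.000 rows 13 step 22.4,-31.2,0.1,0.000
```

Request:
play_rows([
  [[19, -27, 0, 0, 80], [39, -54, 0, 0, 80], [58, -81, 0, 0, 80], [78, -108, 0, 0, 80], [97, -135, 0, 0, 80]],
])

```text
time: 14.15
tcp_pos: [0.4824, -0.1604, 0.2994]
tool_rot: [-2.901, -1.202, 0.002]
ft_force: [0.7, 1.0, 0.6]
grip_width: 0.0738
finger_force: 0.0
```

Request:
play_rows([
  [[19, -27, 0, 0, 80], [39, -54, 0, 0, 80], [58, -81, 0, 0, 80], [78, -108, 0, 0, 80], [97, -135, 0, 0, 80]],
])

```text
time: 14.57
tcp_pos: [0.4555, 0.0036, 0.2997]
tool_rot: [-2.902, -1.202, 0.002]
ft_force: [-0.4, -0.0, 0.3]
grip_width: 0.0732
finger_force: 0.0
```

Request:
play_rows([
  [[19, -27, 0, 0, 80], [39, -54, 0, 0, 80], [58, -81, 0, 0, 80], [78, -108, 0, 0, 80], [97, -135, 1, 0, 80]],
])

```text
time: 14.98
tcp_pos: [0.4286, 0.1676, 0.2988]
tool_rot: [-2.902, -1.203, 0.002]
ft_force: [1.0, -0.5, -0.7]
grip_width: 0.0739
finger_force: 0.0
```

Request:
play_rows([
  [[0, 0, 10, 0, 80], [0, 0, 40, 0, 80], [0, 0, 70, 0, 80], [0, 0, 86, 0, 80], [0, 0, 86, 0, 80]],
])

```text
time: 15.4
tcp_pos: [0.4276, 0.1652, 0.2099]
tool_rot: [-2.902, -1.203, 0.012]
ft_force: [-0.6, -0.6, 0.3]
grip_width: 0.0737
finger_force: 0.0
```

Request:
play_rows([
  [[0, 0, 0, 0, 20], [0, 0, 0, 0, 20], [0, 0, 0, 0, 20], [0, 0, 0, 0, 20], [0, 0, 0, 0, 20]],
])

```text
time: 15.82
tcp_pos: [0.4301, 0.1662, 0.2147]
tool_rot: [2.902, 1.203, 0.003]
ft_force: [0.1, -1.7, 4.9]
grip_width: 0.0518
finger_force: 15.0
```

Request:
play_rows([
  [[0, 0, -10, 0, 20], [0, 0, -40, 0, 20], [0, 0, -76, 0, 20], [0, 0, -86, 0, 20], [0, 0, -86, 0, 20]],
])

```text
time: 16.23
tcp_pos: [0.4306, 0.1665, 0.303]
tool_rot: [2.902, 1.203, 0.01]
ft_force: [1.0, 0.4, -2.0]
grip_width: 0.052
finger_force: 15.0
```

```bash
python3 -c "
from h import *
goto([(436,-326,130,-45)])"
```

```text
t 16.2333 grasp [431.6 166.9 132. ] psi -45.0 w 0.05197418295167207 F [ 1.   0.4 -2. ] j [0.37 0.24 2.07 0.   0.83 1.15]
  to (436, -326, 130, -45): dx -345.5 dy 351.5 dz 2.0 yaw 0.000 rows 13 step -26.6,27.0,0.2,0.000
```

Request:
play_rows([
  [[-23, 23, 0, 0, 20], [-46, 47, 0, 0, 20], [-69, 70, 0, 0, 20], [-92, 93, 0, 0, 20], [-115, 117, 0, 0, 20]],
])

```text
time: 16.65
tcp_pos: [0.4301, 0.0008, 0.2986]
tool_rot: [-2.901, -1.203, 0.003]
ft_force: [0.4, -0.3, -2.2]
grip_width: 0.0515
finger_force: 15.0
```

Request:
play_rows([
  [[-23, 23, 0, 0, 20], [-46, 47, 0, 0, 20], [-69, 70, 0, 0, 20], [-92, 93, 0, 0, 20], [-115, 117, 0, 0, 20]],
])

```text
time: 17.07
tcp_pos: [0.4316, -0.1633, 0.2985]
tool_rot: [-2.901, -1.202, 0.002]
ft_force: [1.9, 0.3, -2.0]
grip_width: 0.0516
finger_force: 15.0
```

Request:
play_rows([
  [[-23, 23, 0, 0, 20], [-46, 47, 0, 0, 20], [-69, 70, 0, 0, 20], [-92, 93, 0, 0, 20], [-115, 117, 0, 0, 20]],
])

```text
time: 17.48
tcp_pos: [0.4331, -0.3272, 0.2981]
tool_rot: [-2.9, -1.202, 0.002]
ft_force: [1.2, -0.2, -1.1]
grip_width: 0.0515
finger_force: 15.0
```

Request:
play_rows([
  [[0, 0, 10, 0, 20], [0, 0, 40, 0, 20], [0, 0, 65, 0, 20], [0, 0, 78, 0, 20], [0, 0, 78, 0, 20]],
])

```text
time: 17.9
tcp_pos: [0.4328, -0.3249, 0.218]
tool_rot: [-2.898, -1.201, 0.004]
ft_force: [-1.1, 0.3, -1.6]
grip_width: 0.0515
finger_force: 15.0
```

Request:
play_rows([
  [[0, 0, 0, 0, 40], [0, 0, 0, 0, 68], [0, 0, 0, 0, 68], [0, 0, 0, 0, 68], [0, 0, 0, 0, 68]],
])

```text
time: 18.32
tcp_pos: [0.4343, -0.3261, 0.2224]
tool_rot: [2.901, 1.203, 0.001]
ft_force: [0.5, 0.6, 0.7]
grip_width: 0.0625
finger_force: 0.0
```

Request:
play_rows([
  [[0, 0, -15, 0, 68], [0, 0, -50, 0, 68], [0, 0, -78, 0, 68], [0, 0, -98, 0, 68]],
])

```text
time: 18.65
tcp_pos: [0.4344, -0.3262, 0.3225]
tool_rot: [2.9, 1.202, 0.002]
ft_force: [0.9, 0.2, 0.1]
grip_width: 0.0626
finger_force: 0.0
```

```bash
python3 - <<'E'
from h import *
G={'blue':(627,130),'red':(609,3),'green':(591,-125)}
p,P=snap("top"); tins(P,p); ps,Q=snap("side"); tins(Q,ps)
cv2.imwrite("pics/s1.png",cv2.resize(ps[60:220,160:400,::-1],(800,533),interpolation=cv2.INTER_CUBIC))
# green: lug at label-... sweep, rel +45 of label 77.2 -> lug at 77.2-45=32.2 deg world
E
```

```text
blue c [626.3532 129.9931] yaw lugs 136.32747436012735 tongue 133.72368301099337 60 cost 0.7080065322678795 907
red c [607.7636   1.4213] yaw lugs -156.4204614554009 tongue -155.52340022756604 52 cost 0.9036020848411701 911
green c [ 589.3147 -127.2614] yaw lugs 76.99787250888201 tongue 75.14509050051225 63 cost 0.46783500252014903 915
blue c [629.0677 134.4973] yaw lugs 135.18941362605753 tongue 139.5044347337086 43 cost 2.636931783534438 543
red c [610.2781   6.9834] yaw lugs -155.94760290063257 tongue -150.94391926664844 23 cost 0.4144812262089014 437
green c [ 592.2988 -122.8718] yaw lugs 76.32512363476677 tongue 77.46352484552554 36 cost 0.6744650928818049 367
```

View pics/s1.png

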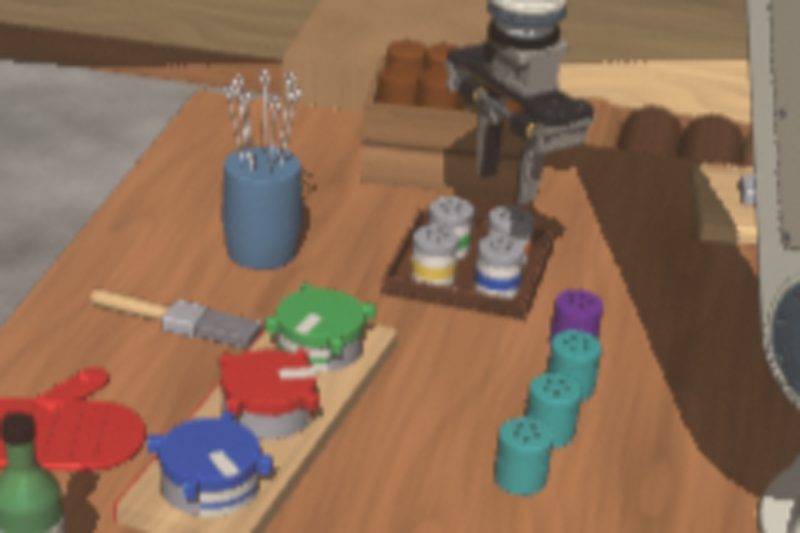

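All four shakers stand upright in the tray: yellow (435,255), green (452,225), blue (500,265) and orange (510,230) in the crop. The tins haven't moved, so I'll start with the green one.

```bash
python3 -c "
from h import *
goto([(641,-94,140,-58.2),(641,-94,60,-58.2)])"
```

```text
t 18.75 grasp [ 436.1 -327.5  152.7] psi -45.0 w 0.06232010199191532 F [-1.  -0.6 -0.5] j [-0.65  0.32  1.88  0.    0.93  0.14]
  to (641, -94, 140, -58.2): dx 310.0 dy -20.0 dz 12.7 yaw 0.231 rows 8 step 38.8,-2.5,1.6,0.029
  to (641, -94, 60, -58.2): dx 0.0 dy 0.0 dz 80.0 yaw -0.000 rows 2 step 0.0,0.0,40.0,-0.000
```

Request:
play_rows([
  [[31, -2, 1, 0, 60], [62, -4, 2, 0, 50], [93, -6, 3, 0, 40], [124, -8, 4, 0, 33], [155, -10, 5, 0, 33]],
], newtons=5)

```text
time: 19.17
tcp_pos: [0.537, -0.208, 0.314]
tool_rot: [-2.902, -1.202, 0.001]
ft_force: [0.1, 0.3, 0.3]
grip_width: 0.0318
finger_force: 0.0
```

Request:
play_rows([
  [[31, -2, 1, 0.05, 33], [62, -4, 2, 0.1, 33], [93, -6, 3, 0.15, 33], [124, -8, 4, 0.2, 33], [155, -10, 5, 0.231, 33]],
])

```text
time: 19.58
tcp_pos: [0.6396, -0.0912, 0.3087]
tool_rot: [-3.022, -0.856, 0.001]
ft_force: [0.4, -0.1, -0.4]
grip_width: 0.0302
finger_force: 0.0
```

Request:
play_rows([
  [[0, 0, 5, 0, 33], [0, 0, 25, 0, 33], [0, 0, 40, 0, 33], [0, 0, 40, 0, 33], [0, 0, 40, 0, 33]],
])

```text
time: 20.0
tcp_pos: [0.6382, -0.0928, 0.2684]
tool_rot: [-3.02, -0.86, 0.004]
ft_force: [1.2, -1.0, -0.0]
grip_width: 0.0306
finger_force: 0.0
```

```bash
python3 - <<'E'
from h import *
goto([(641,-94,60,-58.2)])
ps,Q=snap("side")
print(now()[3]*1e3)
cv2.imwrite("pics/s2.png",cv2.resize(ps[110:230,190:350,::-1],(800,600),interpolation=cv2.INTER_CUBIC))
E
```

```text
t 20.0 grasp [637.8 -92.7  97.4] psi -58.2 w 0.030632757612645303 F [ 1.2 -1.  -0. ] j [-0.15  0.53  1.69 -0.    0.92  0.87]
  to (641, -94, 60, -58.2): dx 2.1 dy 2.8 dz 37.4 yaw -0.000 rows 1 step 2.1,2.8,37.4,-0.000
[638.5964 -92.9004  98.4932]
```

View pics/s2.png

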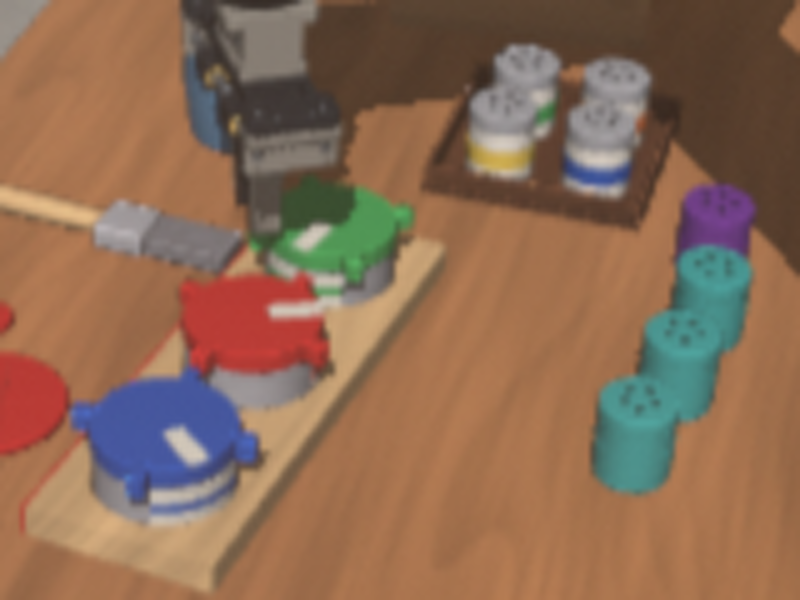

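The side crop shows the gripper over the green tin's front lug, fingers either side of it near (265,215). I'll descend and grip.

Request:
play_rows([
  [[1, 1, 20, 0, 33], [1, 1, 36, 0, 33], [1, 1, 38, 0, 33], [1, 1, 38, 0, 33], [1, 1, 38, 0, 5]],
], newtons=5)

```text
time: 20.47
tcp_pos: [0.6408, -0.0932, 0.2329]
tool_rot: [3.021, 0.86, 0.002]
ft_force: [-0.4, 0.4, 0.7]
grip_width: 0.0257
finger_force: 0.0
```

Request:
play_rows([
  [[0, 0, 0, 0, 5], [0, 0, 0, 0, 5], [0, 0, 0, 0, 5], [0, 0, 0, 0, 5], [0, 0, 0, 0, 5]],
])

```text
time: 20.88
tcp_pos: [0.641, -0.093, 0.2329]
tool_rot: [3.021, 0.86, 0.003]
ft_force: [0.3, -0.5, 6.5]
grip_width: 0.0121
finger_force: 5.0
```

```bash
python3 - <<'E'
from h import *
goto([(641,-94,60,-58.2)])
p,P=snap("top"); tins(P,p)
E
```

```text
t 20.8833 grasp [641.3 -93.1  61.9] psi -58.2 w 0.012122874197679637 F [ 0.3 -0.5  6.5] j [-0.15  0.58  1.7  -0.    0.86  0.87]
  to (641, -94, 60, -58.2): dx -0.7 dy 0.6 dz 1.9 yaw -0.000 rows 1 step -0.7,0.6,1.9,-0.000
blue c [626.1519 129.7727] yaw lugs 135.69242231125142 tongue 132.85594953235662 60 cost 0.6857796507151309 909
red c [607.5523   1.9345] yaw lugs -156.644415739883 tongue -154.42217101798457 51 cost 0.9742378302298903 735
green c [ 589. -126.] yaw lugs nan tongue nan 0 cost nan 2h.py:38: RuntimeWarning: Mean of empty slice.
  d=wq-c0; d=d[np.hypot(*d.T)<.045]; yaw0=np.arctan2(*d.mean(0)[::-1])
  ret = um.true_divide(
h.py:40: RuntimeWarning: Mean of empty slice.
  d=wq-best.x[:2]; d=d[np.hypot(*d.T)<.045]; t=np.arctan2(*d.mean(0)[::-1])
```

Request:
play_rows([
  [[-0.3, 5.9, 0, 0.1, 5], [-1.2, 11.7, 0, 0.2, 5], [-2.6, 17.4, 0, 0.3, 5], [-4.7, 23, 0, 0.4, 5], [-7.1, 28, 0, 0.494, 5]],
])

```text
time: 21.35
tcp_pos: [0.6499, -0.1204, 0.2328]
tool_rot: [-3.14, -0.087, -0.003]
ft_force: [-0.2, 2.5, 4.8]
grip_width: 0.0116
finger_force: 5.0
```

```bash
python3 -c "
from h import *
goto([])"
```

```text
t 21.35 grasp [ 650.3 -120.3   61.8] psi -86.8 w 0.011589860317443 F [-0.2  2.5  4.8] j [-0.19  0.6   1.67  0.    0.87  1.33]
```

Low forces; I'll continue the arc, then release and check.

Request:
play_rows([
  [[-0.3, 5.9, 0, 0.1, 5], [-1.2, 11.7, 0, 0.2, 5], [-2.6, 17.4, 0, 0.3, 5], [-4.7, 23, 0, 0.4, 5], [-7.1, 28, 0, 0.494, 5]],
])

```text
time: 21.77
tcp_pos: [0.6445, -0.149, 0.2328]
tool_rot: [-3.066, 0.683, -0.004]
ft_force: [2.3, 1.5, 4.6]
grip_width: 0.0126
finger_force: 5.0
```

Request:
play_rows([
  [[-0.3, 5.9, 0, 0.1, 5], [-1.2, 11.7, 0, 0.2, 5], [-2.6, 17.4, 0, 0.3, 5], [-4.7, 23, 0, 0.4, 5], [-7.1, 28, 0, 0.494, 5]],
])

```text
time: 22.18
tcp_pos: [0.6262, -0.1716, 0.2328]
tool_rot: [-2.806, 1.412, -0.004]
ft_force: [1.2, -0.0, 4.5]
grip_width: 0.0115
finger_force: 5.0
```

Request:
play_rows([
  [[0, 0, 0, 0, 5], [0, 0, 0, 0, 5], [0, 0, 0, 0, 30], [0, 0, 0, 0, 33], [0, 0, 0, 0, 33]],
])

```text
time: 22.6
tcp_pos: [0.6254, -0.171, 0.2314]
tool_rot: [2.811, -1.403, -0.001]
ft_force: [0.6, -0.5, -0.0]
grip_width: 0.0293
finger_force: 0.0
```

Request:
play_rows([
  [[0, 0, 0, 0, 33], [0, 0, -20, 0, 33], [0, 0, -60, 0, 33], [0, 0, -90, 0, 33], [0, 0, -90, 0, 33]],
])

```text
time: 23.02
tcp_pos: [0.6275, -0.1716, 0.3279]
tool_rot: [-2.809, 1.403, -0.014]
ft_force: [1.6, -0.5, 1.8]
grip_width: 0.0304
finger_force: 0.0
```

```bash
python3 - <<'E' 2>&1 | grep -v -i warn
from h import *
goto([])
for c in("top","side"):
  p,P=snap(c); tins(P,p)
E
```

```text
t 23.0167 grasp [ 629.  -172.   156.9] psi -143.1 w 0.030355105421377176 F [ 1.6 -0.5  1.8] j [-0.27  0.47  1.64  0.    1.02  2.23]
blue c [626.2481 129.6875] yaw lugs 135.73564663442514 tongue 132.19071758917505 58 cost 0.6982101157991 910
red c [607.6791   1.4278] yaw lugs -156.04989368811044 tongue -155.53710894315233 52 cost 0.7924626919185591 908
green c [ 587.8965 -126.1194] yaw lugs -8.577548809169887 tongue -7.477969167366534 63 cost 0.45709327666558086 916
blue c [629.1067 134.9005] yaw lugs 135.20093274537393 tongue 139.38703791875926 42 cost 2.884247367869645 551
red c [610.8516   7.1232] yaw lugs -155.60340328024355 tongue -151.34187219350994 21 cost 0.7869011932431124 448
green c [ 591.8668 -121.7301] yaw lugs -7.985493164092464 tongue -9.328191947275563 38 cost 0.6490161409302141 374
```

```bash
python3 -c "
from h import *
goto([(568.6,130.9,140,-143.1),(568.6,130.9,140,90.6)])"
```

```text
t 23.1167 grasp [ 626.3 -171.3  152. ] psi -143.1 w 0.030428394847437413 F [ 0.2 -0.4 -0.6] j [-0.27  0.47  1.65  0.    1.02  2.23]
  to (568.6, 130.9, 140, -143.1): dx -276.3 dy -135.4 dz 12.0 yaw 0.000 rows 8 step -34.5,-16.9,1.5,0.000
  to (568.6, 130.9, 140, 90.6): dx 0.0 dy 0.0 dz -0.0 yaw 2.204 rows 19 step 0.0,0.0,-0.0,0.116
```

Request:
play_rows([
  [[-28, -13.5, 1, 0, 33], [-55, -27, 2, 0, 33], [-83, -40.5, 3, 0, 33], [-111, -54, 4, 0, 33], [-138, -67.7, 6, 0, 33]],
])

```text
time: 23.53
tcp_pos: [0.5957, -0.0189, 0.3139]
tool_rot: [2.809, -1.404, -0.004]
ft_force: [1.2, -0.3, 0.5]
grip_width: 0.0304
finger_force: 0.0
```

Request:
play_rows([
  [[-28, -13.5, 1, 0, 33], [-55, -27, 2, 0, 33], [-83, -40.5, 3, 0, 33], [-111, -54, 4, 0, 33], [-138, -67.7, 6, 0, 33]],
])

```text
time: 23.95
tcp_pos: [0.567, 0.1322, 0.308]
tool_rot: [2.809, -1.403, -0.003]
ft_force: [0.6, 0.1, -0.5]
grip_width: 0.0303
finger_force: 0.0
```

Request:
play_rows([
  [[0, 0, 0, -0.117, 33], [0, 0, 0, -0.233, 33], [0, 0, 0, -0.35, 33], [0, 0, 0, -0.466, 33], [0, 0, 0, -0.583, 33]],
])

```text
time: 24.37
tcp_pos: [0.5675, 0.1309, 0.3078]
tool_rot: [3.096, -0.528, -0.005]
ft_force: [0.3, -0.3, 1.0]
grip_width: 0.0306
finger_force: 0.0
```

Request:
play_rows([
  [[0, 0, 0, -0.117, 33], [0, 0, 0, -0.233, 33], [0, 0, 0, -0.35, 33], [0, 0, 0, -0.466, 33], [0, 0, 0, -0.583, 33]],
])

```text
time: 24.78
tcp_pos: [0.5675, 0.1307, 0.3078]
tool_rot: [3.118, 0.384, -0.005]
ft_force: [0.6, -0.7, 0.7]
grip_width: 0.0304
finger_force: 0.0
```

Request:
play_rows([
  [[0, 0, 0, -0.117, 33], [0, 0, 0, -0.233, 33], [0, 0, 0, -0.35, 33], [0, 0, 0, -0.466, 33], [0, 0, 0, -0.583, 33]],
])

```text
time: 25.2
tcp_pos: [0.5675, 0.1307, 0.3078]
tool_rot: [-2.876, -1.263, 0.005]
ft_force: [0.3, 0.4, 0.6]
grip_width: 0.0299
finger_force: 0.0
```

Request:
play_rows([
  [[0, 0, 0, -0.117, 33], [0, 0, 0, -0.233, 33], [0, 0, 0, -0.35, 33], [0, 0, 0, -0.466, 33], [0, 0, 0, -0.583, 33]],
])

```text
time: 25.62
tcp_pos: [0.5675, 0.1307, 0.3078]
tool_rot: [-2.391, -2.036, 0.004]
ft_force: [0.4, 0.3, 0.7]
grip_width: 0.0302
finger_force: 0.0
```

Request:
play_rows([
  [[0, 0, 0, -0.117, 33], [0, 0, 0, -0.233, 33], [0, 0, 0, -0.35, 33], [0, 0, 0, -0.466, 33], [0, 0, 0, -0.583, 33]],
])

```text
time: 26.03
tcp_pos: [0.5675, 0.1307, 0.3078]
tool_rot: [-1.704, -2.637, 0.004]
ft_force: [0.9, -0.3, -0.1]
grip_width: 0.0302
finger_force: 0.0
```

Request:
play_rows([
  [[0, 0, 0, -0.117, 33], [0, 0, 0, -0.233, 33], [0, 0, 0, -0.35, 33], [0, 0, 0, -0.466, 33], [0, 0, 0, -0.583, 33]],
])

```text
time: 26.45
tcp_pos: [0.5675, 0.1307, 0.3078]
tool_rot: [-0.874, -3.015, 0.002]
ft_force: [1.0, 0.7, -0.4]
grip_width: 0.0302
finger_force: 0.0
```

Request:
play_rows([
  [[0, 0, 0, -0.117, 33], [0, 0, 0, -0.233, 33], [0, 0, 0, -0.35, 33], [0, 0, 0, -0.466, 33], [0, 0, 0, -0.583, 33]],
])

```text
time: 26.87
tcp_pos: [0.5675, 0.1307, 0.3078]
tool_rot: [0.029, -3.138, 0.001]
ft_force: [0.8, -1.0, 0.4]
grip_width: 0.0301
finger_force: 0.0
```

```bash
python3 -c "
from h import *
camera('top'); camera('top'); camera('top')
goto([(568.6,130.9,62,90.6)])"
```

```text
t 27.0167 grasp [567.2 130.6 137.2] psi 90.5 w 0.030667369727308342 F [ 0.4 -0.7 -0.1] j [ 0.22  0.4   1.81  0.    0.94 -1.36]
  to (568.6, 130.9, 62, 90.6): dx -1.4 dy 0.3 dz 75.2 yaw -0.001 rows 2 step -0.7,0.2,37.6,-0.000
```

Request:
play_rows([
  [[-1.4, 0.3, 10, 0, 33], [-1.4, 0.3, 40, 0, 33], [-1.4, 0.3, 65, 0, 33], [-1.4, 0.3, 75, 0, 33], [-1.4, 0.3, 75, 0, 33]],
], newtons=5)

```text
time: 27.43
tcp_pos: [0.5683, 0.1308, 0.2315]
tool_rot: [0.016, -3.136, 0.002]
ft_force: [-0.6, -0.3, 0.8]
grip_width: 0.0301
finger_force: 0.0
```

Request:
play_rows([
  [[0, 0, 0, 0, 33], [0, 0, 0, 0, 5], [0, 0, 0, 0, 5], [0, 0, 0, 0, 5], [0, 0, 0, 0, 5]],
])

```text
time: 27.85
tcp_pos: [0.5701, 0.1312, 0.2359]
tool_rot: [-0.019, 3.14, 0.001]
ft_force: [0.7, -0.7, 4.1]
grip_width: 0.012
finger_force: 5.0
```

Request:
play_rows([
  [[0, 0, 0, 0, 5], [0, 0, 0, 0, 5], [0, 0, 0, 0, 5]],
])

```text
time: 28.1
tcp_pos: [0.5701, 0.1312, 0.2359]
tool_rot: [-0.019, 3.14, 0.001]
ft_force: [-1.0, 0.7, 7.4]
grip_width: 0.0116
finger_force: 5.0
```

```bash
python3 -c "
from h import *
goto([(568.6,130.9,62,90.6)])"
```

```text
t 28.1 grasp [570.5 131.3  64.9] psi 90.7 w 0.011617211415207118 F [-1.   0.7  7.4] j [ 0.22  0.5   1.85 -0.    0.79 -1.36]
  to (568.6, 130.9, 62, 90.6): dx 1.9 dy -0.3 dz 2.9 yaw 0.002 rows 1 step 1.9,-0.3,2.9,0.002
```

Request:
play_rows([
  [[-0.3, 5.8, 0, 0.1, 5], [-1.2, 11.5, 0, 0.2, 5], [-2.6, 17.1, 0, 0.3, 5], [-4.6, 22.6, 0, 0.4, 5], [-7.1, 27.9, 0, 0.502, 5]],
])

```text
time: 28.52
tcp_pos: [0.5764, 0.1591, 0.2356]
tool_rot: [0.769, 3.046, -0.0]
ft_force: [-2.6, -2.1, 7.4]
grip_width: 0.0118
finger_force: 5.0
```

Request:
play_rows([
  [[-0.3, 5.8, 0, 0.1, 5], [-1.2, 11.5, 0, 0.2, 5], [-2.6, 17.1, 0, 0.3, 5], [-4.6, 22.6, 0, 0.4, 5], [-7.1, 27.9, 0, 0.502, 5]],
])

```text
time: 28.93
tcp_pos: [0.5958, 0.1806, 0.2356]
tool_rot: [-1.502, -2.759, 0.0]
ft_force: [-3.2, -0.5, 6.3]
grip_width: 0.0117
finger_force: 5.0
```

```bash
python3 -c "
from h import *
goto([])"
```

```text
t 28.9333 grasp [595.8 180.5  64.6] psi 32.9 w 0.011685522339085767 F [-3.2 -0.5  6.3] j [ 0.29  0.55  1.76 -0.    0.84 -0.28]
```

Request:
play_rows([
  [[-0.3, 5.8, 0, 0.1, 5], [-1.2, 11.5, 0, 0.2, 5], [-2.6, 17.1, 0, 0.3, 5], [-4.6, 22.6, 0, 0.4, 5], [-7.1, 27.9, 0, 0.502, 5]],
])

```text
time: 29.35
tcp_pos: [0.6232, 0.19, 0.2356]
tool_rot: [-2.14, -2.3, -0.001]
ft_force: [-1.6, 0.4, 6.4]
grip_width: 0.0119
finger_force: 5.0
```

Request:
play_rows([
  [[-0.3, 5.8, 0, 0.1, 5], [-1.2, 11.5, 0, 0.2, 5], [-2.6, 17.1, 0, 0.3, 5], [-4.6, 22.6, 0, 0.4, 5], [-7.1, 27.9, 0, 0.502, 5]],
])

```text
time: 29.77
tcp_pos: [0.6517, 0.1851, 0.2356]
tool_rot: [-2.644, -1.696, -0.001]
ft_force: [-0.3, 0.2, 5.1]
grip_width: 0.012
finger_force: 5.0
```

Request:
play_rows([
  [[-0.3, 5.8, 0, 0.1, 5], [-1.2, 11.5, 0, 0.2, 5], [-2.6, 17.1, 0, 0.3, 5], [-4.6, 22.6, 0, 0.4, 5], [-7.1, 27.9, 0, 0.502, 5]],
])

```text
time: 30.18
tcp_pos: [0.6744, 0.1669, 0.2356]
tool_rot: [-2.982, -0.987, -0.002]
ft_force: [-1.4, 0.8, 4.5]
grip_width: 0.0116
finger_force: 5.0
```

Request:
play_rows([
  [[0, 0, 0, 0, 5], [0, 0, 0, 0, 5], [0, 0, 0, 0, 30], [0, 0, 0, 0, 33], [0, 0, 0, 0, 33]],
])

```text
time: 30.6
tcp_pos: [0.6734, 0.1669, 0.2343]
tool_rot: [-2.979, -0.996, 0.002]
ft_force: [-0.2, -0.1, -1.6]
grip_width: 0.0291
finger_force: 0.0
```

Request:
play_rows([
  [[0, 0, 0, 0, 33], [0, 0, -20, 0, 33], [0, 0, -60, 0, 33], [0, 0, -90, 0, 33], [0, 0, -90, 0, 33]],
])

```text
time: 31.02
tcp_pos: [0.6757, 0.1674, 0.3313]
tool_rot: [2.979, 0.995, 0.014]
ft_force: [2.3, 0.8, 0.5]
grip_width: 0.0301
finger_force: 0.0
```

```bash
python3 - <<'E' 2>&1 | grep -v -i warn
from h import *
for c in("top","side"):
  p,P=snap(c); tins(P,p)
goto([])
E
```

```text
d=wq-c0; d=d[np.hypot(*d.T)<.045]; yaw0=np.arctan2(*d.mean(0)[::-1])
  ret = um.true_divide(
  d=wq-best.x[:2]; d=d[np.hypot(*d.T)<.045]; t=np.arctan2(*d.mean(0)[::-1])
blue c [627. 129.] yaw lugs nan tongue nan 0 cost nan 6
red c [607.7866   1.3742] yaw lugs -155.90355178373744 tongue -155.5091611488684 50 cost 0.028321762591161977 896
green c [ 588.0081 -126.3127] yaw lugs -8.168198344420228 tongue -7.119689242384111 63 cost 0.45748743434332023 915
blue c [627.8692 134.2763] yaw lugs -7.598796734000126 tongue -7.2469513197725215 44 cost 2.087492735181799 537
red c [610.5656   6.7308] yaw lugs -155.31078464685623 tongue -152.1185871347902 22 cost 0.41844016194018285 436
green c [ 591.2203 -121.7353] yaw lugs -6.6692266555363355 tongue -9.255458588791203 36 cost 0.7606803941137606 372
t 31.1167 grasp [674.5 167.1 155.1] psi -53.1 w 0.03036241442217929 F [ 0.2  0.4 -1.1] j [0.24 0.53 1.54 0.   1.07 1.17]
```

```bash
python3 -c "
from h import *
goto([(588,-51.7,140,-53.1),(588,-51.7,140,-20.9)])"
```

```text
t 31.1167 grasp [674.5 167.1 155.1] psi -53.1 w 0.03036241442217929 F [ 0.2  0.4 -1.1] j [0.24 0.53 1.54 0.   1.07 1.17]
  to (588, -51.7, 140, -53.1): dx -200.6 dy 122.9 dz 15.1 yaw 0.000 rows 6 step -33.4,20.5,2.5,0.000
  to (588, -51.7, 140, -20.9): dx 0.0 dy 0.0 dz -0.0 yaw -0.562 rows 5 step 0.0,0.0,-0.0,-0.112
```

Request:
play_rows([
  [[-25, 15, 2, 0, 33], [-50, 31, 4, 0, 33], [-75, 46, 6, 0, 33], [-100, 61, 8, 0, 33]],
])

```text
time: 31.45
tcp_pos: [0.6291, 0.0571, 0.3145]
tool_rot: [-2.979, -0.995, 0.005]
ft_force: [1.2, 1.1, -0.1]
grip_width: 0.0299
finger_force: 0.0
```

Request:
play_rows([
  [[-25, 15, 2, 0, 33], [-50, 31, 4, 0, 33], [-75, 46, 6, 0, 33], [-100.6, 61.9, 7, 0, 33]],
])

```text
time: 31.78
tcp_pos: [0.5857, -0.0529, 0.3076]
tool_rot: [-2.979, -0.995, 0.005]
ft_force: [0.6, -0.7, 0.6]
grip_width: 0.03
finger_force: 0.0
```

Request:
play_rows([
  [[0, 0, 0, -0.112, 33], [0, 0, 0, -0.224, 33], [0, 0, 0, -0.336, 33], [0, 0, 0, -0.448, 33], [0, 0, 0, -0.562, 33]],
])

```text
time: 32.2
tcp_pos: [0.5864, -0.052, 0.3078]
tool_rot: [-2.581, -1.788, 0.004]
ft_force: [-0.6, 0.1, -0.2]
grip_width: 0.0306
finger_force: 0.0
```

```bash
python3 -c "
from h import *
ps,Q=snap('side');camera('top'); camera('top')
cv2.imwrite('pics/s3.png',cv2.resize(ps[110:230,190:350,::-1],(800,600),interpolation=cv2.INTER_CUBIC))
goto([(588,-51.7,62,-20.9)])"
```

```text
t 32.35 grasp [586.1 -51.8 137.2] psi -21.1 w 0.030644811406790158 F [-0.2  0.4 -1.2] j [-0.09  0.41  1.79  0.    0.94  0.28]
  to (588, -51.7, 62, -20.9): dx 0.8 dy 1.7 dz 75.2 yaw -0.003 rows 2 step 0.4,0.9,37.6,-0.001
```

View pics/s3.png

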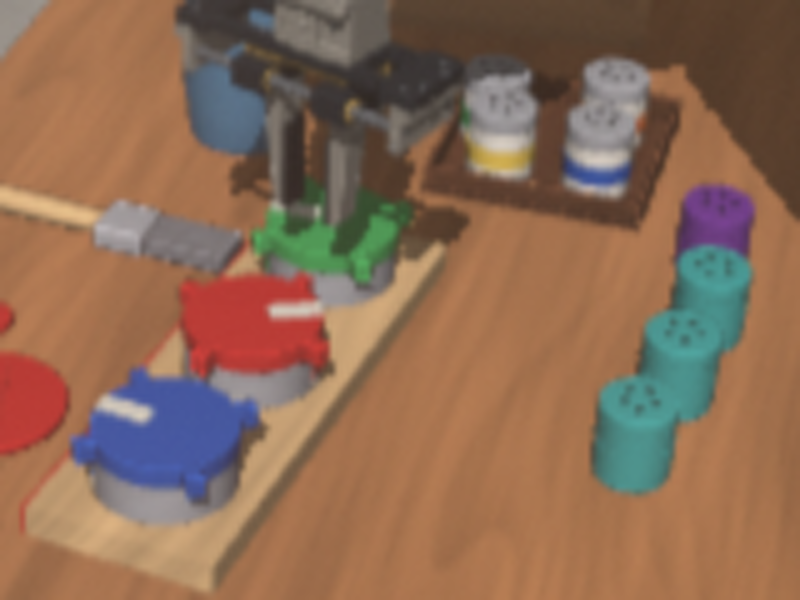

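The crop shows blue's tongue (125,408) now pointing to the red edge. The gripper is high above the gap between red and green, so I'll descend onto red's lug.

Request:
play_rows([
  [[0.5, 1, 10, 0, 33], [0.5, 1, 40, 0, 33], [0.5, 1, 65, 0, 33], [0.5, 1, 76, 0, 33], [0.5, 1, 76, 0, 33]],
], newtons=5)

```text
time: 32.77
tcp_pos: [0.5869, -0.0517, 0.2303]
tool_rot: [-2.586, -1.777, 0.007]
ft_force: [-0.2, -0.8, 0.4]
grip_width: 0.0302
finger_force: 0.0
```

Request:
play_rows([
  [[0, 0, 0, 0, 33], [0, 0, 0, 0, 5], [0, 0, 0, 0, 5], [0, 0, 0, 0, 5], [0, 0, 0, 0, 5]],
])

```text
time: 33.18
tcp_pos: [0.5888, -0.0519, 0.2349]
tool_rot: [2.587, 1.78, 0.003]
ft_force: [0.1, 0.2, 4.7]
grip_width: 0.012
finger_force: 5.0
```

Request:
play_rows([
  [[0, 0, 0, 0, 5], [0, 0, 0, 0, 5], [0, 0, 0, 0, 5]],
])

```text
time: 33.43
tcp_pos: [0.5889, -0.0519, 0.2349]
tool_rot: [2.587, 1.78, 0.002]
ft_force: [0.3, 0.3, 7.2]
grip_width: 0.0119
finger_force: 5.0
```

```bash
python3 -c "
from h import *
goto([(588,-51.7,62,-20.9)])"
```

```text
t 33.4333 grasp [589.2 -51.9  63.9] psi -20.9 w 0.01191257240475703 F [0.3 0.3 7.2] j [-0.09  0.51  1.83 -0.    0.8   0.27]
  to (588, -51.7, 62, -20.9): dx -0.2 dy -1.2 dz 1.9 yaw -0.000 rows 1 step -0.2,-1.2,1.9,-0.000
```

Request:
play_rows([
  [[0.3, 5.8, 0, -0.1, 5], [1.2, 11.6, 0, -0.2, 5], [2.6, 17.3, 0, -0.3, 5], [4.8, 23.3, 0, -0.41, 5], [7.6, 28.9, 0, -0.516, 5]],
])

```text
time: 33.85
tcp_pos: [0.6182, -0.0553, 0.2345]
tool_rot: [2.041, 2.388, -0.0]
ft_force: [-2.8, -1.6, 6.0]
grip_width: 0.0119
finger_force: 5.0
```

Request:
play_rows([
  [[0.3, 5.8, 0, -0.1, 5], [1.2, 11.6, 0, -0.2, 5], [2.6, 17.3, 0, -0.3, 5], [4.8, 23.3, 0, -0.41, 5], [7.6, 28.9, 0, -0.516, 5]],
])

```text
time: 34.27
tcp_pos: [0.6459, -0.0434, 0.2345]
tool_rot: [1.364, 2.829, -0.0]
ft_force: [-1.6, -1.2, 5.5]
grip_width: 0.0119
finger_force: 5.0
```

```bash
python3 -c "
from h import *
goto([])"
```

```text
t 34.2667 grasp [646.  -43.5  63.5] psi 38.5 w 0.011916409465288 F [-1.6 -1.2  5.5] j [-0.07  0.58  1.7  -0.    0.86 -0.74]
```

Request:
play_rows([
  [[0.3, 5.8, 0, -0.1, 5], [1.2, 11.6, 0, -0.2, 5], [2.6, 17.3, 0, -0.3, 5], [4.8, 23.3, 0, -0.41, 5], [7.6, 28.9, 0, -0.516, 5]],
])

```text
time: 34.68
tcp_pos: [0.664, -0.0194, 0.2346]
tool_rot: [0.597, 3.083, -0.0]
ft_force: [-0.8, -1.7, 4.7]
grip_width: 0.0118
finger_force: 5.0
```

Request:
play_rows([
  [[0.3, 5.8, 0, -0.1, 5], [1.2, 11.6, 0, -0.2, 5], [2.6, 17.3, 0, -0.3, 5], [4.8, 23.3, 0, -0.41, 5], [7.6, 28.9, 0, -0.516, 5]],
])

```text
time: 35.1
tcp_pos: [0.6679, 0.0104, 0.2346]
tool_rot: [-0.209, 3.133, -0.001]
ft_force: [-0.2, -0.4, 3.1]
grip_width: 0.0117
finger_force: 5.0
```

Request:
play_rows([
  [[0.3, 5.8, 0, -0.1, 5], [1.2, 11.6, 0, -0.2, 5], [2.6, 17.3, 0, -0.3, 5], [4.8, 23.3, 0, -0.41, 5], [7.6, 28.9, 0, -0.516, 5]],
])

```text
time: 35.52
tcp_pos: [0.6566, 0.0382, 0.2346]
tool_rot: [-1.002, 2.976, -0.001]
ft_force: [1.4, -0.7, 3.3]
grip_width: 0.012
finger_force: 5.0
```

Request:
play_rows([
  [[0, 0, 0, 0, 5], [0, 0, 0, 0, 5], [0, 0, 0, 0, 30], [0, 0, 0, 0, 33], [0, 0, 0, 0, 33]],
])

```text
time: 35.93
tcp_pos: [0.656, 0.0377, 0.2334]
tool_rot: [0.991, -2.98, -0.0]
ft_force: [0.3, 0.1, 0.3]
grip_width: 0.0295
finger_force: 0.0
```

Request:
play_rows([
  [[0, 0, 0, 0, 33], [0, 0, -20, 0, 33], [0, 0, -60, 0, 33], [0, 0, -90, 0, 33], [0, 0, -90, 0, 33]],
])

```text
time: 36.35
tcp_pos: [0.6581, 0.0379, 0.33]
tool_rot: [-0.99, 2.972, -0.004]
ft_force: [0.9, 0.3, -0.1]
grip_width: 0.0305
finger_force: 0.0
```

```bash
python3 - <<'E' 2>&1 | grep -v -i warn
from h import *
for c in("top","side"):
  p,P=snap(c); tins(P,p)
  m=near(P,(.5,.346),.05,.045,.053); print("case",m.sum(),P[m].mean(0),rect(P[m][:,:2]))
  m=near(P,(.425,.351),.03,.09,.098); print("post",m.sum(),P[m].mean(0))
goto([])
E
```

```text
d=wq-c0; d=d[np.hypot(*d.T)<.045]; yaw0=np.arctan2(*d.mean(0)[::-1])
  ret = um.true_divide(
  d=wq-best.x[:2]; d=d[np.hypot(*d.T)<.045]; t=np.arctan2(*d.mean(0)[::-1])
  if show: print(n,"c",best.x[:2]*1e3,"yaw lugs",np.degrees(best.x[2]),"tongue",np.degrees(t),len(d),"cost",best.fun/len(q),len(q))
blue c [624.8767 131.5732] yaw lugs -9.159216622903017 tongue -29.04411067162823 39 cost 0.007985792318809705 502
red c [607.   2.] yaw lugs nan tongue nan 0 cost nan 0
green c [ 588.3006 -127.4149] yaw lugs -8.749050810815245 tongue -15.716022556592572 1 cost 0.0026863289763872987 322
case 248 [0.5004 0.3484 0.0497] ((499.5489196777344, 347.82769775390625), (59.557586669921875, 55.204158782958984), 86.93179321289062)
post 34 [0.425  0.3512 0.0944]
blue c [627.8777 134.7689] yaw lugs -9.022348016919143 tongue -11.059711587393613 47 cost 0.36032269044773185 529
red c [609.522    6.3999] yaw lugs -7.4733832584107365 tongue -7.1273594044651425 22 cost 0.460872609799598 434
green c [ 591.7446 -120.3571] yaw lugs -6.829302219563897 tongue -13.460312562450268 37 cost 0.4576528954570916 370
case 217 [0.5028 0.3595 0.0491] ((502.0570983886719, 353.2513427734375), (60.79582977294922, 55.04014205932617), 88.86231994628906)
post 28 [0.4267 0.357  0.0937]
t 36.45 grasp [656.9  37.9 153.9] psi 126.9 w 0.030135092149113966 F [-0.1 -0.1 -0.7] j [ 0.06  0.48  1.63 -0.    1.03 -2.16]
```

```bash
python3 - <<'E' 2>&1 | grep -v -i warn
from h import *
goto([(427.4,381,150,126.9),(427.4,381,150,-3),(427.4,381,87,-3)])
t=np.load("/tmp/top0.npz");P=cloud("top",t["d"])
m=(P[...,0]>.28)&(P[...,0]<.6)&(P[...,1]>.39)&(P[...,1]<.9)&(P[...,2]>.05)
q=P[m];print(m.sum(),q.min(0),q.max(0))
E
```

```text
t 36.45 grasp [656.9  37.9 153.9] psi 126.9 w 0.030135092149113966 F [-0.1 -0.1 -0.7] j [ 0.06  0.48  1.63 -0.    1.03 -2.16]
  to (427.4, 381, 150, 126.9): dx -22.3 dy 412.2 dz 3.9 yaw -0.001 rows 11 step -2.0,37.5,0.4,-0.000
  to (427.4, 381, 150, -3): dx 0.0 dy 0.0 dz -0.0 yaw 2.267 rows 19 step 0.0,0.0,-0.0,0.119
  to (427.4, 381, 87, -3): dx 0.0 dy 0.0 dz 63.0 yaw -0.000 rows 2 step 0.0,0.0,31.5,-0.000
3625 [0.28   0.5435 0.05  ] [0.4422 0.6749 0.1681]
```

Request:
play_rows([
  [[-1, 27, 0, 0, 20], [-3, 55, 1, 0, 10], [-4, 82, 1, 0, 0], [-6, 110, 1, 0, 0], [-7, 137, 1, 0, 0]],
])

```text
time: 36.87
tcp_pos: [0.578, 0.1524, 0.3207]
tool_rot: [0.992, -2.978, -0.0]
ft_force: [-0.4, 0.6, -0.4]
grip_width: 0.0006
finger_force: 0.0
```

Request:
play_rows([
  [[-1, 27, 0, 0, 0], [-3, 55, 1, 0, 0], [-4, 82, 1, 0, 0], [-6, 110, 1, 0, 0], [-7, 137, 1, 0, 0]],
])

```text
time: 37.28
tcp_pos: [0.5014, 0.2662, 0.3199]
tool_rot: [0.993, -2.978, 0.001]
ft_force: [0.6, -0.3, -0.3]
grip_width: 0.0004
finger_force: 0.0
```

Request:
play_rows([
  [[-1, 27, 0, 0, 0], [-3, 55, 1, 0, 0], [-4, 82, 1, 0, 0], [-6, 110, 1, 0, 0], [-8, 138, 2, 0, 0]],
])

```text
time: 37.7
tcp_pos: [0.425, 0.3811, 0.318]
tool_rot: [0.993, -2.978, 0.002]
ft_force: [0.8, 1.0, -0.2]
grip_width: 0.0004
finger_force: 0.0
```

Request:
play_rows([
  [[0, 0, 0, 0.114, 0], [0, 0, 0, 0.227, 0], [0, 0, 0, 0.34, 0], [0, 0, 0, 0.453, 0], [0, 0, 0, 0.567, 0]],
])

```text
time: 38.12
tcp_pos: [0.4257, 0.3802, 0.3178]
tool_rot: [0.112, -3.137, 0.003]
ft_force: [1.2, -0.6, 0.3]
grip_width: 0.0006
finger_force: 0.0
```

Request:
play_rows([
  [[0, 0, 0, 0.114, 0], [0, 0, 0, 0.227, 0], [0, 0, 0, 0.34, 0], [0, 0, 0, 0.453, 0], [0, 0, 0, 0.567, 0]],
])

```text
time: 38.53
tcp_pos: [0.4258, 0.3801, 0.3178]
tool_rot: [-0.77, -3.044, 0.004]
ft_force: [0.1, 0.6, 0.4]
grip_width: 0.0003
finger_force: 0.0
```

Request:
play_rows([
  [[0, 0, 0, 0.114, 0], [0, 0, 0, 0.227, 0], [0, 0, 0, 0.34, 0], [0, 0, 0, 0.453, 0], [0, 0, 0, 0.567, 0]],
])

```text
time: 38.95
tcp_pos: [0.4258, 0.3801, 0.3178]
tool_rot: [-1.592, -2.707, 0.005]
ft_force: [-0.5, -0.6, -0.8]
grip_width: 0.0007
finger_force: 0.0
```

Request:
play_rows([
  [[0, 0, 0, 0.114, 0], [0, 0, 0, 0.227, 0], [0, 0, 0, 0.34, 0], [0, 0, 0, 0.453, 0], [0, 0, 0, 0.567, 0]],
])

```text
time: 39.37
tcp_pos: [0.4258, 0.3801, 0.3178]
tool_rot: [-2.286, -2.155, 0.005]
ft_force: [-0.2, 0.3, 0.6]
grip_width: 0.0002
finger_force: 0.0
```

```bash
python3 - <<'E' 2>&1 | grep -v -i warn
from h import *
for c in("top","side"):
  p,P=snap(c); tins(P,p)
  m=near(P,(.472,-.363),.11,.05,.075); z=P[m][:,2]; print("tray tops",m.sum(),z.min(),z.max())
  cv2.imwrite(f'pics/f{c}.png',cv2.resize(p[:,:,::-1],(800,600),interpolation=cv2.INTER_CUBIC))
goto([(427.4,381,87,-3)])
E
```

```text
blue c [624.8699 129.5289] yaw lugs -8.247270757361312 tongue -5.954001546441334 63 cost 0.02170285275395206 903
red c [606.6473   1.3113] yaw lugs -8.115541249969171 tongue -7.023577854366039 51 cost 0.01871270659659059 901
green c [ 588.1607 -126.2619] yaw lugs -8.094689922219052 tongue -7.638077515622144 63 cost 0.020368944473479075 904
tray tops 1149 0.050131419164479274 0.07139586318059421
blue c [629.5777 134.4082] yaw lugs -6.9381218764030335 tongue -9.40814840182203 50 cost 0.4967117030252679 460
red c [609.1465   6.3224] yaw lugs -10.072449313751385 tongue -10.015013684603945 27 cost 0.4989872051883005 418
green c [ 610.25   -117.0299] yaw lugs -28.912434022865646 tongue -43.37878264395431 40 cost 0.0 154
tray tops 37 0.050809206066856016 0.06675189201435394
t 39.4667 grasp [425.5 379.8 147. ] psi -3.2 w 0.00040118165080996497 F [ 0.4  0.  -0.1] j [ 0.73  0.37  1.83 -0.    0.95  0.78]
  to (427.4, 381, 87, -3): dx 1.3 dy 1.8 dz 60.0 yaw -0.003 rows 2 step 0.6,0.9,30.0,-0.002
```

View pics/fside.png

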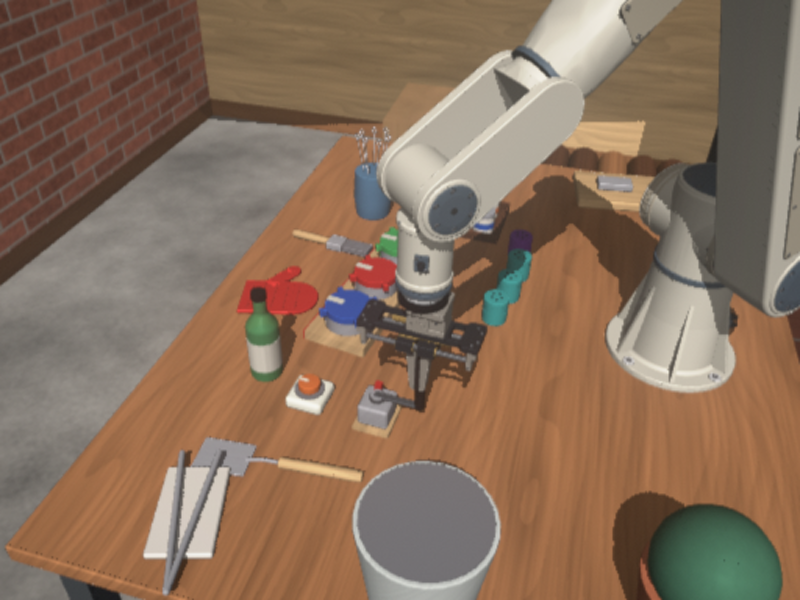

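Top-view fits put all three tins at -8.1°, matching the plank. The tray holds the tops of four shakers, and the gripper is above the +y side of the post (415,400). Now the lever.

Request:
play_rows([
  [[1, 1, 10, 0, 0], [1, 1, 35, 0, 0], [1, 1, 55, 0, 0], [1, 1, 60, 0, 0], [1, 1, 60, 0, 0]],
])

```text
time: 39.88
tcp_pos: [0.4266, 0.3809, 0.2573]
tool_rot: [-2.277, -2.164, 0.007]
ft_force: [0.1, -0.7, 0.2]
grip_width: 0.0007
finger_force: 0.0
```

Request:
play_rows([
  [[0, 0, 0, 0, 0], [0, 0, 0, 0, 0]],
])

```text
time: 40.05
tcp_pos: [0.4277, 0.3819, 0.2604]
tool_rot: [2.278, 2.163, 0.002]
ft_force: [0.6, -0.2, 0.6]
grip_width: 0.0007
finger_force: 0.0
```

```bash
python3 - <<'E'
from h import *
goto([(427.4,381,87,-3)])
_,P=snap("top");_,Q=snap("side")
for A in(P,Q):
  m=near(A,(.425,.351),.03,.09,.098); print("post",m.sum(),A[m].mean(0) if m.any() else"")
c=now()[3][:2]*1e3; psi=now()[4]; x=np.array([-np.sin(psi),np.cos(psi)]);y=np.array([np.cos(psi),np.sin(psi)])
for k in(1,2):
  for b in (.1,.2,.3,.4,.5):
    r=c-[501.3,350]; R=Ro.from_euler('z',b).as_matrix()[:2,:2]; d=R@r-r; print(b,(d@x).round(1),(d@y).round(1))
  break
E
```

```text
t 40.05 grasp [427.8 382.   89.4] psi -3.0 w 0.0006743076893720136 F [ 0.6 -0.2  0.6] j [0.73 0.45 1.86 0.   0.83 0.78]
  to (427.4, 381, 87, -3): dx -1.0 dy -0.4 dz 2.4 yaw 0.000 rows 1 step -1.0,-0.4,2.4,0.000
post 39 [0.4253 0.3527 0.0947]
post 1 [0.4129 0.3751 0.0969]
0.1 -7.6 -2.4
0.2 -15.5 -4.1
0.3 -23.4 -5.0
0.4 -31.4 -5.1
0.5 -39.4 -4.3
```

Request:
play_rows([
  [[-7.6, -2.4, 0, -0.1, 0], [-15.5, -4.1, 0, -0.2, 0], [-23.4, -5, 0, -0.3, 0], [-31.4, -5.1, 0, -0.4, 0], [-39.4, -4.3, 0, -0.5, 0]],
])

```text
time: 40.57
tcp_pos: [0.4211, 0.3427, 0.2608]
tool_rot: [1.666, 2.663, 0.004]
ft_force: [0.7, 1.9, -0.7]
grip_width: 0.0008
finger_force: 1.0
```

Request:
play_rows([
  [[-7.6, -2.4, 0, -0.1, 0], [-15.5, -4.1, 0, -0.2, 0], [-23.4, -5, 0, -0.3, 0], [-31.4, -5.1, 0, -0.4, 0], [-39.4, -4.3, 0, -0.5, 0]],
])

```text
time: 40.98
tcp_pos: [0.4343, 0.3052, 0.2607]
tool_rot: [0.956, 2.992, 0.003]
ft_force: [-1.1, 3.2, 1.1]
grip_width: 0.0002
finger_force: 1.4
```

```bash
cat >> h.py <<'E'
def post():
    for cam in("top","side"):
        p,A=snap(cam)
        D=A[...,:2]-[.5013,.350]; r=np.hypot(D[...,0],D[...,1]); m=(r>.06)&(r<.09)&(A[...,2]>.088)&(A[...,2]<.099)
        v=cv2.cvtColor(p,cv2.COLOR_RGB2HSV)[...,2]; q=A[m]
        if len(q): print(cam,m.sum(),q.mean(0),"ang",np.degrees(np.arctan2(q.mean(0)[1]-.350,q.mean(0)[0]-.5013))%360)
E
python3 - <<'E'
from h import *
goto([]); post()
E
```

```text
t 40.9833 grasp [434.5 305.5  89.7] psi 54.6 w 0.0001668051370995393 F [-1.1  3.2  1.1] j [ 0.61  0.4   1.95  0.    0.79 -0.34]
top 2 [0.4559 0.2899 0.094 ] ang 232.97241680494673
side 46 [0.4396 0.3121 0.0934] ang 211.56549492210843
```

Request:
play_rows([
  [[-7.6, -2.4, 0, -0.1, 0], [-15.5, -4.1, 0, -0.2, 0], [-19.4, -4.6, 0, -0.25, 0], [-19.4, -4.6, 0, -0.25, 0]],
])

```text
time: 41.42
tcp_pos: [0.4474, 0.2901, 0.2603]
tool_rot: [0.586, 3.086, 0.001]
ft_force: [-2.9, 1.5, 2.1]
grip_width: 0.0007
finger_force: 1.5
```

Request:
play_rows([
  [[-3.8, -1.3, 0, -0.05, 0], [-3.8, -1.3, 0, -0.05, 0]],
])

```text
time: 41.58
tcp_pos: [0.4501, 0.2877, 0.2601]
tool_rot: [-0.51, -3.1, -0.001]
ft_force: [-2.5, 2.5, 1.9]
grip_width: 0.0006
finger_force: 1.6
```

```bash
python3 - <<'E'
from h import *
goto([]); post()
E
```

```text
t 41.5833 grasp [450.1 287.7  89.1] psi 71.3 w 0.000559244684765755 F [-2.5  2.5  1.9] j [ 0.57  0.4   1.94  0.    0.8  -0.68]
side 28 [0.4492 0.2996 0.0936] ang 224.03692309756673
```

Request:
play_rows([
  [[-3.8, -1.3, 0, -0.05, 0], [-3.8, -1.3, 0, -0.05, 0]],
])

```text
time: 41.85
tcp_pos: [0.4531, 0.2852, 0.2598]
tool_rot: [-0.43, -3.111, -0.0]
ft_force: [-5.0, 2.3, 3.3]
grip_width: 0.0007
finger_force: 2.4
```

Request:
play_rows([
  [[-2, -0.6, 0, -0.025, 0], [-2, -0.6, 0, -0.025, 0]],
])

```text
time: 42.02
tcp_pos: [0.4541, 0.2845, 0.2597]
tool_rot: [-0.395, -3.114, -0.001]
ft_force: [-10.0, 6.9, 5.7]
grip_width: 0.0005
finger_force: 5.5
```

Request:
play_rows([
  [[-1, -0.3, 0, -0.012, 0], [-1, -0.3, 0, -0.012, 0]],
])

```text
time: 42.18
tcp_pos: [0.4545, 0.2841, 0.2597]
tool_rot: [-0.377, -3.115, -0.001]
ft_force: [-12.8, 8.7, 7.0]
grip_width: 0.0007
finger_force: 6.9
```

```bash
python3 - <<'E'
from h import *
goto([])
c=now()[3][:2]*1e3; psi=now()[4]; x=np.array([-np.sin(psi),np.cos(psi)]);y=np.array([np.cos(psi),np.sin(psi)])
for b in (-.1,-.2,-.3,-.4,-.5):
    r=c-[501.3,350]; R=Ro.from_euler('z',b).as_matrix()[:2,:2]; d=R@r-r; print(b,(d@x).round(1),(d@y).round(1))
p,_=snap("side")
cv2.imwrite('pics/lev.png',cv2.resize(p[200:300,200:330,::-1],(780,600),interpolation=cv2.INTER_CUBIC))
E
```

```text
t 42.1833 grasp [453.9 284.3  88.7] psi 76.2 w 0.000681154877794332 F [-12.8   8.7   7. ] j [ 0.56  0.4   1.94  0.    0.8  -0.78]
-0.1 7.3 3.4
-0.2 14.3 7.5
-0.3 20.8 12.3
-0.4 26.9 17.7
-0.5 32.3 23.7
```

View pics/lev.png

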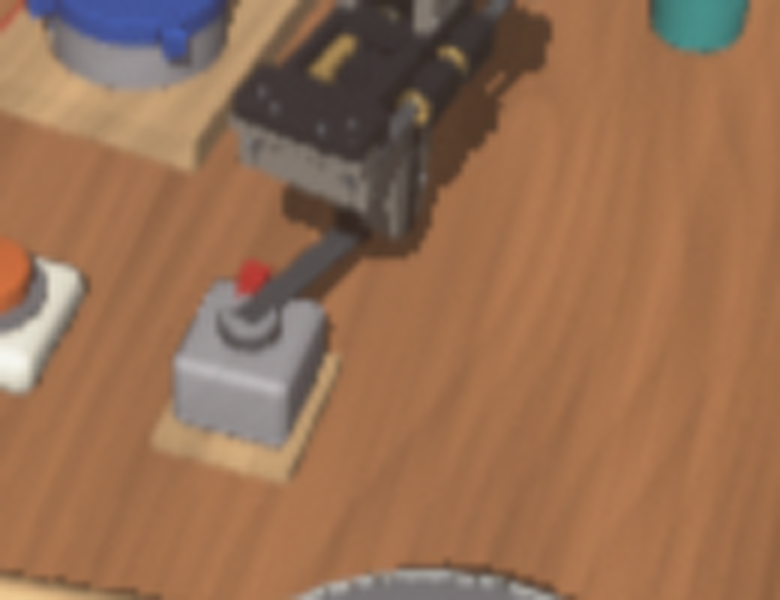

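The lever lies against the red stop block at (255,275), with a reaction of about 15 N. Now I'll swing back along the arc so it springs home.

Request:
play_rows([
  [[7.3, 3.4, 0, 0.1, 0], [14.3, 7.5, 0, 0.2, 0], [20.8, 12.3, 0, 0.3, 0], [26.9, 17.7, 0, 0.4, 0], [32.3, 23.7, 0, 0.5, 0]],
])

```text
time: 42.65
tcp_pos: [0.4295, 0.3142, 0.2596]
tool_rot: [-1.144, -2.926, 0.001]
ft_force: [-2.4, 0.6, 0.9]
grip_width: 0.0005
finger_force: 1.2
```

Request:
play_rows([
  [[7.3, 3.4, 0, 0.1, 0], [14.3, 7.5, 0, 0.2, 0], [20.8, 12.3, 0, 0.3, 0], [26.9, 17.7, 0, 0.4, 0], [32.3, 23.7, 0, 0.5, 0]],
])

```text
time: 43.07
tcp_pos: [0.4218, 0.3538, 0.2596]
tool_rot: [1.832, 2.552, -0.0]
ft_force: [-1.1, 0.9, -0.1]
grip_width: 0.0004
finger_force: 0.6
```

Request:
play_rows([
  [[7.3, 3.4, 0, 0.1, 0], [14.3, 7.5, 0, 0.2, 0], [20.8, 12.3, 0, 0.3, 0], [26.9, 17.7, 0, 0.4, 0], [32.3, 23.7, 0, 0.5, 0]],
])

```text
time: 43.48
tcp_pos: [0.434, 0.3921, 0.2597]
tool_rot: [2.406, 2.019, 0.001]
ft_force: [-0.4, 0.6, -0.3]
grip_width: 0.0006
finger_force: 0.0
```

Request:
play_rows([
  [[0, 0, -20, 0, 0], [0, 0, -60, 0, 0], [0, 0, -100, 0, 0], [0, 0, -130, 0, 0], [0, 0, -150, 0, 0]],
])

```text
time: 43.9
tcp_pos: [0.4344, 0.392, 0.4134]
tool_rot: [2.401, 2.025, 0.007]
ft_force: [0.7, 0.9, -1.1]
grip_width: 0.0006
finger_force: 0.0
```

Request:
play_rows([
  [[0, -20, 0, 0, 0], [0, -55, 0, 0, 0], [0, -90, 0, 0, 0], [0, -110, 0, 0, 0], [0, -110, 0, 0, 0]],
])

```text
time: 44.32
tcp_pos: [0.3225, 0.4098, 0.4097]
tool_rot: [-2.399, -2.028, 0.001]
ft_force: [0.4, 0.3, 0.2]
grip_width: 0.0004
finger_force: 0.0
```

```bash
python3 - <<'E' 2>&1 | grep -v -i warn
from h import *
goto([]); post()
p,P=snap("top"); tins(P,p)
m=near(P,(.472,-.363),.11,.05,.075); print("tray",m.sum())
cv2.imwrite('pics/end.png',cv2.resize(p[:,:,::-1],(800,600),interpolation=cv2.INTER_CUBIC))
E
```

```text
t 44.3167 grasp [322.4 409.8 238.7] psi -9.6 w 0.0004407022148024749 F [0.4 0.3 0.2] j [0.9  0.19 1.85 0.   1.11 1.07]
top 36 [0.4245 0.3508 0.0942] ang 179.37469073426013
side 32 [0.4266 0.3578 0.0931] ang 174.03620591397902
blue c [625.0675 129.5795] yaw lugs -7.966990733252103 tongue -6.349780014101146 61 cost 0.02913056800955891 898
red c [606.8783   1.2618] yaw lugs -8.01070345747589 tongue -7.218051266620949 50 cost 0.02235586769319694 897
green c [ 588.0483 -126.2015] yaw lugs -8.463825702870826 tongue -7.375718372974044 61 cost 0.015919458908117155 905
tray 1151
```

View pics/end.png

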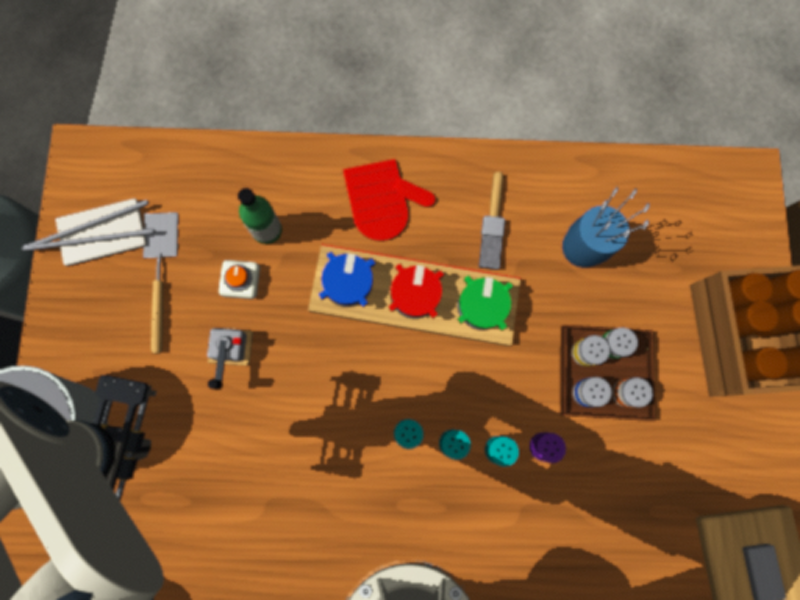

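```bash
python3 - <<'E'
from h import *
p,P=snap("top")
for u,v in((595,350),(623,342),(594,392),(636,393)):
    c=P[int(v/1.5625),int(u/1.5625),:2]; q=P[near(P,c,.022,.05,.08)]
    A=np.c_[q[:,:2]-c,np.ones(len(q))]; s=np.linalg.lstsq(A,q[:,2],rcond=None)[0]; print(c,len(q),"tilt",s[:2],"z",np.median(q[:,2]))
E
```

```text
[ 0.5052 -0.3239] 191 tilt [-0.0175 -0.0338] z 0.06358395442315512
[ 0.5238 -0.3759] 186 tilt [-0.0037 -0.0026] z 0.06362536451686318
[ 0.432  -0.3202] 203 tilt [-0.0082 -0.0931] z 0.06347985765902031
[ 0.4314 -0.3975] 198 tilt [-0.0078 -0.0126] z 0.06389304671743745
```

```bash
python3 -c "
from workcell import *
print(job_done())"
```

```text
the job is handed in; nothing more can be done
None
```

The job is handed in: all four shakers stand upright in the tray, all three tin labels face the red edge to within about 0.5°, and the lever was swung to its stop and sprang back to rest. The green shaker has shifted about 3 cm inside the tray since I placed it but is still upright.

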